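Case a sample mango at the fruit inspection bench

ROBOT

A 6-joint arm with a two-finger parallel gripper is mounted at the origin on the work surface. World frame = base frame: x ahead of the robot, y to its left, z up, the work surface at z = 0. Lengths are in m, angles in degrees, forces in N, time in s.
With the tool pointing down it reaches from about 0.375 to 0.925 m from the base axis. Payload 5.7 kg.
Tool frame: the origin (TCP) lies between the finger pads; the fingertips stand 22 mm ahead of it and the grasp point (between the pads) lies 3 mm ahead of it (arm.nose_length is the distance from the TCP to the fingertips, in m); z points along the fingers, x is the direction in which the jaws open and shut, and the axes are right-handed (so a half turn about z gives the same grasp; the last joint's range is limited). The gripper opens to 85 mm and grips with 20 to 120 N. Pads are 22 mm wide; open, the fingers measure 114 mm over their backs; the gripper's body (76 mm by 85 mm) begins 54 mm behind the grasp point. The pads swing forward as they close: fully open they stand 13 mm farther back than shut.
Start: joints at [61.301, 20.558, 86.54, -0, 72.909, -6.595], TCP at [0.226, 0.556, 0.217] pointing down, gripper open.
Joint ranges: [-170.27, 170.27], [-57.76, 135], [12.27, 136.19], [-55.21, 235.2], [11.17, 155.16], [-170.74, 170.74]. Speed limits (degrees/s): [136.94, 136.94, 180, 180, 180, 180].

INTERFACE

Orientations are given as [roll, pitch, yaw] about the fixed x, y, z axes, in that order (R = Rz(yaw) Ry(pitch) Rx(roll)).
In Python, from bench import arm, snapshot, camera_info, hand_in gives the robot as it stands.
- The arm moves only by the tool servo_tool, never from a script. Its argument "moves" is a list of rows, each a list of 3 entries, a list of its own where there are three numbers: the shift along the world's x, y, z in cm, then the turn about the world's z in degrees, then the opening, from 0 (shut) to 1 (fully open). In form: [[[tx, ty, tz], turn, claw], ...]. A call has 1 to 5 rows; each row is the pose to reach, as a shift and turn from the pose commanded when the call began; what a row does not reach only later rows make up. A row lasts 1/10 s, in which the tool goes at most 50 mm and 8.59 degrees, less where a joint would pass 70% of its speed; a pose out of reach is approached as far as the arm can. A call with a gripper value outside its range is refused whole. The fingers move at their own pace and stop on an object; "force" is the grip in N (left out, the last holds). Time passes only in rows, so rows that repeat a pose let the fingers close. It gives the time, the measured TCP pose, the force and the opening at its end, in the units of the state.
- arm.observe(): the state, without advancing time (a new reading comes with each control period).
- snapshot(name): name is "scene" or "top"; returns the picture (400x640x3 uint8, red, green, blue); there is no depth.
- camera_info(name): a dict with "fx", "fy", "cx", "cy" (pixels), "R" (3x3) and "t" (3): a world point X has camera coordinates R X + t. Camera axes: x right, y down, z forward; pixel columns grow to the right and rows downward; lengths in m; the calibration is good to about 2 mm. A picture is of the moment at which its call begins. camera_info takes no time and is no camera call.
- hand_in(): hands the job in, once; it reports no verdict.
The state is a dict: "time_s": time; "joint_pos": joint angles; "joint_velocities": joint speeds; "joint_efforts": joint torques, N m; "eef_pos": TCP position; "ee_rot": TCP orientation; "force": force on the tool from outside, world axes, zero at the start; "torque": the same for the moment, N m; "gripper_width": finger opening in m.
Only numpy, scipy, OpenCV 4.12 (cv2) and the standard library are available. Lean on these libraries where they do the work, as an engineer would, in place of code of your own. Each camera call takes 0.05 s, during which the arm holds its last target.

TASK

Press the thumb button on the front of the grey sample case so that its lid springs up, then set the mango from the open tray down lengthways in the case's cradle without dropping it. Press the lid down until it snaps shut and stays shut; leave everything else on the bench where it is.

Things in the scene. Friction and masses are not known exactly. Their poses are not given: they have to be found in the camera images.
- case: Grey sample case fixed to the bench: open box 180 (x) x 170 (y) x 45 mm high, walls and floor 5 mm, closed by a domed lid (shut, the whole stands 89 mm high). Origin: centre of its underside, on the bench; z up, +x from the button at the front to the hinge at the back. It faces the robot, give or take its yaw. A latch housing 70 mm wide projects from its front (-x) to x = -151 mm. It stands left or right of the tray.
- button_top (a point): Centre of the top of the black thumb button, 28 x 44 mm, on the sloping face of the latch housing; 135 mm in front of the case's centre and 56 mm high when not pressed. Its z axis points out of the button, forward (-x of the case) and up, 25 degrees from vertical; it is pushed in straight along -z. Nothing else stands in front of it.
- button (a joint): Travel of the thumb button in m: 0 out, 0.009 fully in; sprung, 2 N to start and 6 N fully in. From about 0.007 on the hook lets the lid go; it must not be held in while the lid is shut again.
- lid (a joint): Angle of the sprung lid in rad: 0 shut, 0.95 open at its stop. A spring pushes it open (1 N at the front edge); let go, it swings up in under 1 s and stays, its front edge 217 mm above the bench over the middle of the case, so a gripper reaches the cradle only leaning, from the front. Pushed fully down (5 to 15 N at the front edge) it snaps under the latch hook; latched it reads 0 to 0.012.
- lid_hinge (a point): Middle of the lid's hinge line, at the back of the case (x = +90 mm, 45 mm high in the case's frame); the line runs along the case's y axis.
- lid_edge (a point): Point on the outer (top) face of the lid, on its middle line, 15 mm behind the front edge; z axis points out of the lid. In the lid's own frame, 165 mm from the hinge line towards the front and 44 mm above it. The lid is a dome 180 x 170 mm: 6 mm top plate, 5 mm skirts reaching 43 mm below its outer face.
- cradle (a point): Where the mango's centre belongs in the case: above the middle of two straight white rails that run along the case's x axis (90 mm long, 14 mm high on the 5 mm floor, 36 mm apart inside, 48 mm over their outsides), 44 mm above the bench; axes as the case's.
- mango: Mango lying on its tray, a red-orange egg shape 99 mm long and 62 mm in diameter (the middle 30 mm is a plain cylinder), 0.15 to 0.31 kg. Origin on its axis at the middle of the cylinder; x is its long axis (from -52 to +47 mm), either end may come first in the case. It is the only mango outside the carton.
- tray: Low open cardboard tray fixed to the bench, 150 (x) x 130 (y) mm, 6 mm thick with 12 mm high edges along two sides and the same pair of rails as in the case (tops 20 mm above the bench) on which the mango lies along x, its axis 45 mm above the bench. Origin: centre of its underside.
- jar: Bystander: steel cup 68 mm wide, 70 mm high, loose at the back middle. Origin under its centre.
- brush: Bystander: hand brush 140 mm long lying loose across the front middle, near the robot.
- spray: Bystander: white bottle 60 mm wide, 150 mm high, loose at the front right.
Things that resemble listed ones, but are neither listed nor needed, are in the scene too. Several things have the shape of the tray; the one meant has the colours described above.

How it is judged (in metres and radians):
On the way, in this order (a step that is already met when the one before it is completed fails the run):
1. the lid has sprung open, the mango still on its tray (value of joint lid above 0.85 rad and horizontal distance between mango and tray below 0.05 m), for 0.2 s.
2. the mango lies let go in the cradle under the open lid (value of joint lid above 0.6 rad and horizontal distance between mango and cradle below 0.03 m and height (world z) of mango below 0.055 m and contact force between the fingers and mango below 0.1 N and linear speed of mango below 0.03 m/s), for 0.2 s.
At the end, for the whole second after the job is handed in: The lid is latched shut by itself (under 0.025 rad) with the button out (under 3 mm), and the mango lies at rest on the case's rails: its centre within 30 mm of the cradle point along the case, 12 mm across and 8 mm in height, its long axis within 0.3 rad of the case's x axis (value of joint lid below 0.025 rad and value of joint button below 0.003 m and x of mango in the frame of cradle between -0.03 and 0.03 m and y of mango in the frame of cradle between -0.012 and 0.012 m and z of mango in the frame of cradle between -0.008 and 0.008 m and angle between the x axis of mango and the x axis of case, either way round below 0.3 rad and linear speed of mango below 0.02 m/s); the robot touches nothing.
It fails at once if the mango is let fall (moves faster than 0.5 m/s with no finger on it) (contact force between the fingers and mango below 0.1 N and linear speed of mango above 0.5 m/s).
It fails at once if the mango is slammed into the case (over 40 N) (contact force between mango and case above 40 N).
It fails at once if a bystander is moved more than 30 mm (distance of any of jar, brush, spray from where it was at the start of the episode above 0.03 m).
It also fails if it takes over 72 s, if anything falls off the work surface, if the arm or the gripper's body presses on something with over 40 N, if the wrist force passes 120 N, or if a joint passes its speed limit or range.

## Working session

There is one attempt and no reset: what is moved stays moved. The work goes in short steps, Python scripts to look and compute and a tool call to move; the robot and the scene stay as the last step left them, time stands still between calls to the robot, and variables do not carry over. Pictures are saved under pics/ and viewed, and the job is handed in when it is done.

Besides the shell and the picture viewer there is one more tool, called in YAML: its name, and indented under it one key for each argument. servo_tool: Moves the arm, as the interface text tells. Its arguments: {"type":"object","properties":{"moves":{"type":"array","items":{"type":"array"}},"force":{"type":"number"}},"required":["moves"]}

```bash
ls; mkdir -p pics
python3 - <<'E'
from bench import arm, snapshot, camera_info
import cv2
for n in("scene","top"):
    cv2.imwrite(f"pics/{n}0.png",snapshot(n)[:,:,::-1]); print(n,camera_info(n))
print(arm.observe(), arm.nose_length)
E
```

```text
pics
scene {'fx': 379.7045563863198, 'fy': 379.7045563863198, 'cx': 317.35642390765406, 'cy': 199.43492290797866, 'R': array([[-0.37103803,  0.92858706,  0.0075396 ],
       [ 0.7898809 ,  0.31986321, -0.52323579],
       [-0.48828163, -0.18818499, -0.8521546 ]]), 't': array([ 0.27291431, -0.43145818,  1.41580489])}
top {'fx': 425.3268603577628, 'fy': 425.3268603577628, 'cx': 312.65910198058765, 'cy': 201.76895919377057, 'R': array([[-0.01763533, -0.99982705,  0.00590429],
       [-0.99776234,  0.0172174 , -0.0646055 ],
       [ 0.06449267, -0.00703042, -0.99789342]]), 't': array([-0.0278928 ,  0.58458809,  1.24778267])}
{'time_s': 0.1, 'joint_pos': array([ 6.13019586e+01,  2.05953009e+01,  8.65921509e+01,  1.12492296e-03,
        7.29075116e+01, -6.59555690e+00]), 'joint_velocities': array([-0.03268276, -0.16384667, -0.22917438,  0.04596404,  0.04825928,
        0.06272745]), 'joint_efforts': array([-7.33447796e-04, -5.28649378e+01, -2.79349637e+01, -2.57667316e-04,
        5.05671007e-03, -1.39031110e-05]), 'eef_pos': array([0.22546638, 0.55535512, 0.21642636]), 'ee_rot': array([-1.79988025e+02,  9.42114703e-02,  6.78971939e+01]), 'force': array([ 0.00833275,  0.13401203, -0.9929405 ]), 'torque': array([-0.02289144,  0.01844705, -0.05678993]), 'gripper_width': 0.08554089883022147} 0.022
```

View pics/scene0.png

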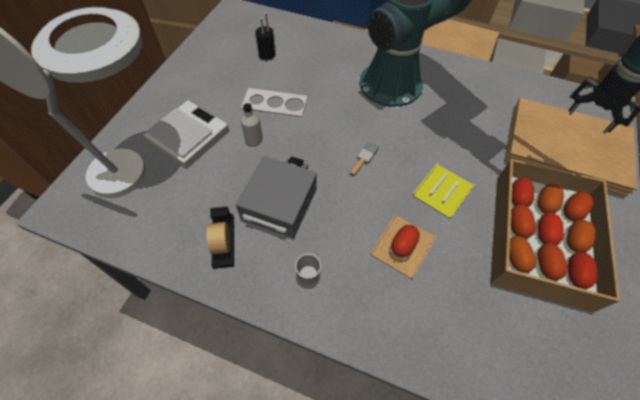

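View pics/top0.png

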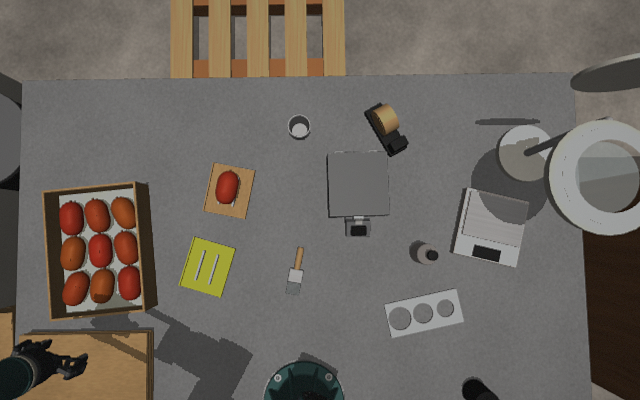

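The scene view shows a mango at (405,240) on a cardboard tray. A yellow rails pad at (445,190) is a decoy, and the carton at right holds nine mangoes. The grey case is at (277,193) with its black button at (296,162). In the top view the mango is at (228,188), the case at (358,184) and the button at (358,230). Candidates to rule out:
- **Mangoes:** the carton's (100,250) top; the lone one at (228,188).
- **Trays:** yellow (208,267), white three-hole (425,312), cardboard (230,190).
- **Case:** white scale (490,228), grey case (358,184).
- **Buttons:** the scale's display (487,254), the case button (358,230).

I choose the lone mango, the cardboard tray and the grey case, and check each in a crop.

```bash
cat > h.py <<'E'
import numpy as np, cv2
from bench import arm, snapshot, camera_info
def ray(n,uv,z):
    c=camera_info(n);R=c['R'];t=c['t']
    d=R.T@np.array([(uv[0]-c['cx'])/c['fx'],(uv[1]-c['cy'])/c['fy'],1.]);o=-R.T@t
    return o+d*(z-o[2])/d[2]
def proj(n,X):
    c=camera_info(n);p=c['R']@np.array(X)+c['t'];return np.array([c['fx']*p[0]/p[2]+c['cx'],c['fy']*p[1]/p[2]+c['cy']])
def blobs(m,amin=20):
    cs,_=cv2.findContours(m.astype(np.uint8),cv2.RETR_EXTERNAL,cv2.CHAIN_APPROX_NONE)
    return [c for c in cs if cv2.contourArea(c)>amin]
E
python3 - <<'E'
from h import *
t=cv2.imread('pics/top0.png')
a=cv2.resize(t[130:250,180:420],None,fx=3.3,fy=3.3,interpolation=cv2.INTER_CUBIC)
cv2.imwrite('pics/crop_top0.png',a)
s=cv2.imread('pics/scene0.png')
cv2.imwrite('pics/crop_scene0.png',cv2.resize(s[130:300,200:470],None,fx=2.9,fy=2.9,interpolation=cv2.INTER_CUBIC))
hsv=cv2.cvtColor(t,cv2.COLOR_BGR2HSV)
H,S,V=cv2.split(hsv)
red=((H<10)|(H>172))&(S>150)
for c in blobs(red,60):
    M=cv2.moments(c);u=(M['m10']/M['m00'],M['m01']/M['m00']); r=cv2.minAreaRect(c); 
    if u[0]>170:
        print('mango',u,r,ray('top',u,.045)); b=cv2.boxPoints(r); print([ray('top',p,.045)[:2].round(4) for p in b])
# case lid top: grey dark
for p in [(358,184),(358,230),(340,300),(358,222),(340,170)]: print(p,hsv[p[1],p[0]])
print('hsv tray',hsv[210,215])
E
```

```text
mango (226.50242424242424, 187.10090909090908) ((226.59617614746094, 187.0192413330078), (20.788311004638672, 33.14362716674805), 11.309932708740234) [0.6295868  0.21289032 0.045     ]
[array([0.5889, 0.2519]), array([0.684 , 0.2327]), array([0.6709, 0.1731]), array([0.576 , 0.1927])]
(358, 184) [ 15   5 106]
(358, 230) [ 0 10 26]
(340, 300) [  0   4 115]
(358, 222) [ 19  14 149]
(340, 170) [ 30   5 107]
hsv tray [ 17 121 156]
```

View pics/crop_top0.png

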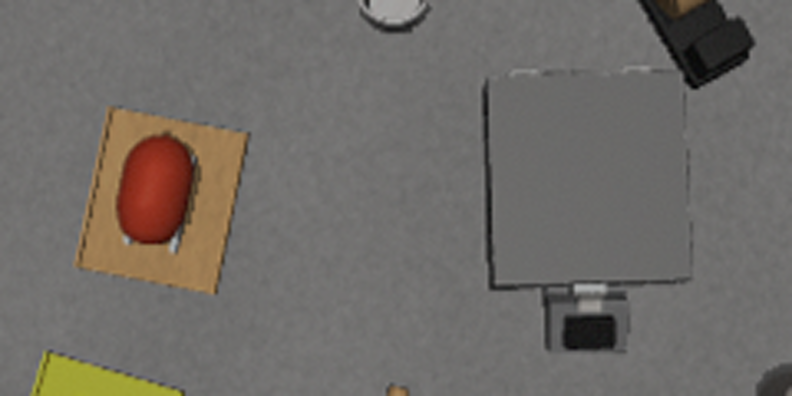

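View pics/crop_scene0.png

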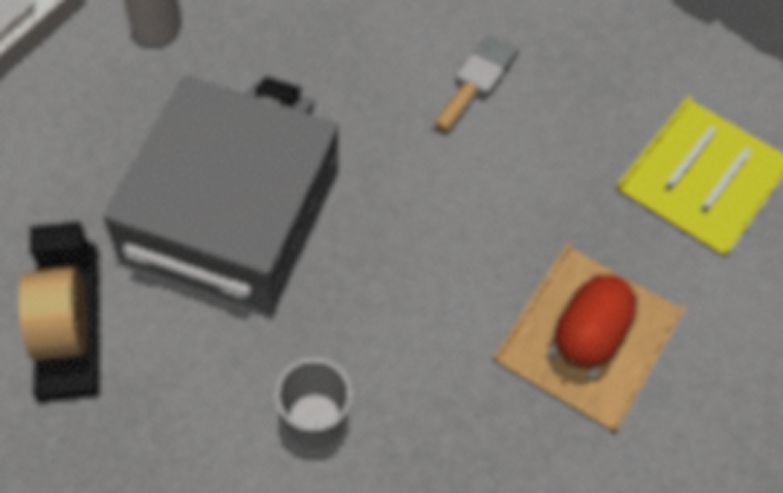

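Run:
```python
from h import *
t=cv2.imread('pics/top0.png')
hsv=cv2.cvtColor(t,cv2.COLOR_BGR2HSV);V=hsv[:,:,2]
m=np.zeros(V.shape,np.uint8);m[222:240,343:375]=(V[222:240,343:375]<45)
for c in blobs(m,20):
    r=cv2.minAreaRect(c);print('button',r,ray('top',r[0],.056))
o=(180,130)
P={k:ray('top',(x/3.3+180-.35,y/3.3+130-.35),.089) for k,(x,y) in dict(fl=(496,281),fr=(691,278),bl=(488,79),br=(685,73)).items()}
for k in P: print(k,P[k].round(4))
print('centre',sum(P.values())/4, 'w',np.linalg.norm(P['fl']-P['fr']),np.linalg.norm(P['bl']-P['br']),'l',np.linalg.norm(P['fl']-P['bl']),np.linalg.norm(P['fr']-P['br']))
for a,b in(('fl','bl'),('fr','br')):
    d=P[b]-P[a];print('yaw',np.degrees(np.arctan2(d[1],d[0])))
for a,b in(('fr','fl'),('br','bl')):
    d=P[b]-P[a];print('yaw',np.degrees(np.arctan2(-d[0],d[1])))
# tray
T=[ray('top',(x/3.3+180-.35,y/3.3+130-.35),.01) for x,y in((110,108),(248,133),(216,292),(77,266))]
print('tray',sum(T)/4,np.linalg.norm(T[0]-T[1]),np.linalg.norm(T[1]-T[2]))
for a,b in((3,0),(2,1)):
    d=T[b]-T[a];print('tyaw',np.degrees(np.arctan2(d[1],d[0])))
# mango in scene
s=cv2.imread('pics/scene0.png');h=cv2.cvtColor(s,cv2.COLOR_BGR2HSV);H,S,_=cv2.split(h)
red=((H<10)|(H>172))&(S>150);red[:,450:]=0
for c in blobs(red,60):
    M=cv2.moments(c);u=(M['m10']/M['m00'],M['m01']/M['m00']);print('mango scene',u,ray('scene',u,.045))
m=np.zeros(V.shape,np.uint8);Vs=h[:,:,2];m[150:172,283:305]=(Vs[150:172,283:305]<30)
for c in blobs(m,10):
    r=cv2.minAreaRect(c);print('button scene',r,ray('scene',r[0],.056))
```

```text
button ((358.0, 230.5), (9.0, 14.0), 90.0) [ 0.49645117 -0.16694394  0.056     ]
fl [ 0.542  -0.0855  0.089 ]
fr [ 0.5416 -0.2517  0.089 ]
bl [ 0.7156 -0.0822  0.089 ]
br [ 0.718  -0.2517  0.089 ]
centre [ 0.62930401 -0.1677613   0.089     ] w 0.16618497459414697 0.16955115499569146 l 0.173657925433115 0.17636585306538177
yaw 1.1074756366526401
yaw 0.00223533367315841
yaw -0.11775164054319004
yaw 0.8106551062782089
tray [0.62404822 0.21234752 0.01      ] 0.12817657398897017 0.14767404393777223
tyaw -11.86440993087368
tyaw -11.817951929610949
mango scene (405.16263672999423, 240.43523316062175) [0.63015669 0.21390714 0.045     ]
button scene ((295.8999938964844, 161.30001831054688), (10.751745223999023, 3.7947332859039307), 18.434947967529297) [ 0.50292958 -0.16358325  0.056     ]
```

The crop confirms the choices: a red-orange mango on the cardboard tray, and the case with its black button. The case centre is about (0.630,-0.168) with yaw about 0.5°, and the mango is at (0.630,0.213) with yaw about -11.8°. Sizes and heights agree to within about 5 mm. Next I go to the button.

servo_tool:
  moves:
    - [[1.7, -4.6, 0], 5, 0]
    - [[3.4, -9.2, 0], 10, 0]
    - [[5.1, -13.8, 0], 15, 0]
    - [[6.8, -18.4, 0], 20, 0]
    - [[8.5, -23, 0], 22.6, 0]
  force: 40

```text
time_s: 0.6
eef_pos: [0.3108, 0.324, 0.2169]
ee_rot: [-180.0, 0.0, 90.7]
force: [0.5, 0.2, 0.4]
gripper_width: 0.0121
```

servo_tool:
  moves:
    - [[1.7, -4.6, 0], 0, 0]
    - [[3.4, -9.2, 0], 0, 0]
    - [[5.1, -13.8, 0], 0, 0]
    - [[6.8, -18.4, 0], 0, 0]
    - [[8.5, -23, 0], 0, 0]

```text
time_s: 1.1
eef_pos: [0.3958, 0.094, 0.2172]
ee_rot: [180.0, 0.0, 90.5]
force: [1.0, 0.3, 1.1]
gripper_width: 0.0
```

servo_tool:
  moves:
    - [[1.7, -4.6, 0], 0, 0]
    - [[3.4, -9.2, 0], 0, 0]
    - [[5.1, -13.8, 0], 0, 0]
    - [[6.8, -18.4, 0], 0, 0]
    - [[8.5, -23, 0], 0, 0]

```text
time_s: 1.6
eef_pos: [0.4808, -0.1362, 0.217]
ee_rot: [-180.0, -0.0, 90.5]
force: [1.5, 0.8, -0.1]
gripper_width: 0.0002
```

servo_tool:
  moves:
    - [[0.4, -1.5, -4], 0, 0]
    - [[0.8, -3.15, -8], 0, 0]
    - [[0.8, -3.15, -12], 0, 0]
    - [[0.8, -3.15, -12.6], 0, 0]
    - [[0.8, -3.15, -12.6], 0, 0]

```text
time_s: 2.1
eef_pos: [0.4874, -0.1649, 0.0903]
ee_rot: [-179.8, -0.1, 90.5]
force: [0.1, 1.0, 0.9]
gripper_width: -0.0
```

Run:
```python
from h import *
s=snapshot('scene')[:,:,::-1]
cv2.imwrite('pics/s1.png',cv2.resize(s[60:260,200:420],None,fx=3,fy=3,interpolation=cv2.INTER_CUBIC))
s=snapshot('top')[:,:,::-1]
cv2.imwrite('pics/t1.png',cv2.resize(s[130:300,280:440],None,fx=3.4,fy=3.4,interpolation=cv2.INTER_CUBIC))
```

```text
(no output)
```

View pics/s1.png

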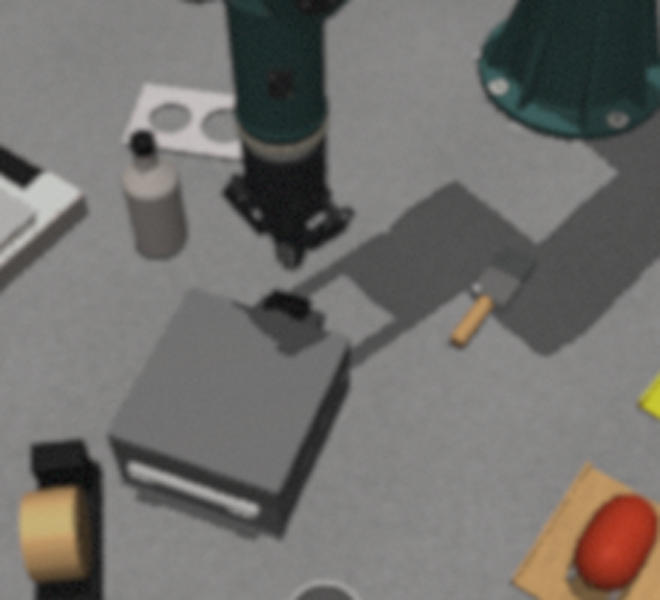

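View pics/t1.png

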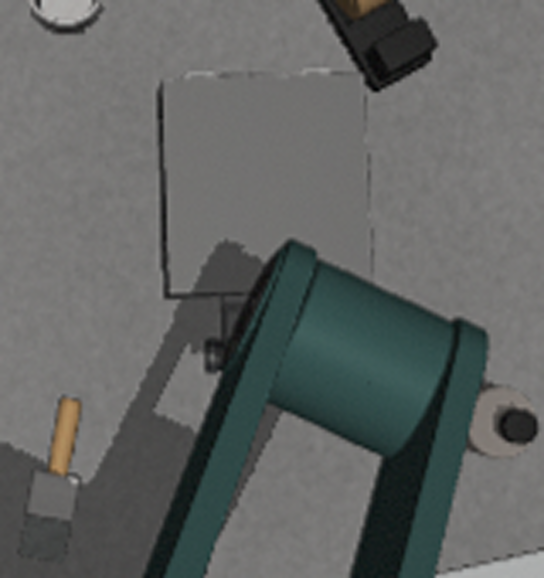

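Run:
```python
from h import *
for X in ([.4874,-.165,.068],[.4874,-.165,.09],[.4945,-.1675,.056],[.5,-.1675,.056]): print(X,(proj('scene',X)-[200,60])*3)
print(arm.observe()['force'],arm.observe()['eef_pos'])
```

```text
[0.4874, -0.165, 0.068] [292.05748765 284.86021344]
[0.4874, -0.165, 0.09] [291.23065393 271.06877951]
[0.4945, -0.1675, 0.056] [287.46873153 296.59829989]
[0.5, -0.1675, 0.056] [285.30675441 300.59829677]
[0.8377628  0.43770137 0.01927526] [ 0.4897718  -0.1657506   0.09259859]
```

servo_tool:
  moves:
    - [[0, -0.2, -0.6], 0, 0]
    - [[0, -0.2, -1.0], 0, 0]
    - [[0, -0.2, -1.0], 0, 0]

```text
time_s: 2.5
eef_pos: [0.4889, -0.1676, 0.0815]
ee_rot: [180.0, 0.0, 90.5]
force: [-0.4, 0.1, 0.6]
gripper_width: -0.0001
```

servo_tool:
  moves:
    - [[0, 0, -0.4], 0, 0]
    - [[0, 0, -0.6], 0, 0]
    - [[0, 0, -0.6], 0, 0]

```text
time_s: 2.8
eef_pos: [0.4885, -0.1675, 0.0749]
ee_rot: [-180.0, -0.0, 90.5]
force: [-0.3, 0.1, 0.7]
gripper_width: -0.0
```

servo_tool:
  moves:
    - [[0.15, 0, -0.3], 0, 0]
    - [[0.3, 0, -0.6], 0, 0]
    - [[0.3, 0, -0.6], 0, 0]

```text
time_s: 3.1
eef_pos: [0.4918, -0.1676, 0.0687]
ee_rot: [-180.0, -0.0, 90.5]
force: [-0.2, -0.1, -0.1]
gripper_width: 0.0
```

servo_tool:
  moves:
    - [[0.15, 0, -0.3], 0, 0]
    - [[0.25, 0, -0.5], 0, 0]
    - [[0.25, 0, -0.5], 0, 0]

```text
time_s: 3.4
eef_pos: [0.4943, -0.1676, 0.0638]
ee_rot: [-180.0, -0.0, 90.5]
force: [-0.4, 0.2, -0.5]
gripper_width: -0.0002
```

Run:
```python
from h import *
s=snapshot('scene')[:,:,::-1]
cv2.imwrite('pics/s2.png',cv2.resize(s[100:200,240:350],None,fx=6,fy=6,interpolation=cv2.INTER_CUBIC))
o=arm.observe();print(o['eef_pos'],o['force'])
```

```text
[ 0.49420306 -0.16754954  0.06396508] [0.25715149 0.45327524 0.53203661]
```

View pics/s2.png

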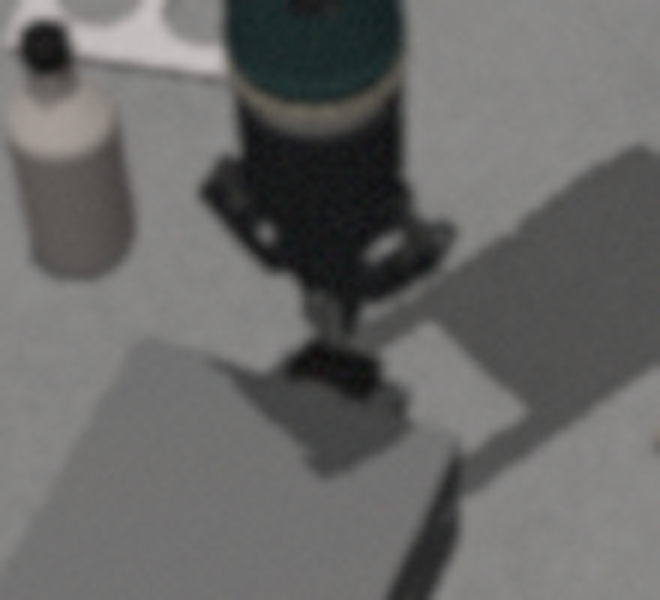

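Run:
```python
from h import *
f=lambda X:(proj('scene',X)-[240,100])*6
print('tcp',f([.4942,-.1675,.064]),'tip',f([.4942,-.1675,.042]),'z.056',f([.4942,-.1675,.056]))
c=np.array([.63,-.1675,0])
for dx in(-.151,-.148,-.135,-.122,-.09):
  print(dx,f(c+[dx,0,.056+(dx+.135)*.466]))
s=snapshot('top')[:,:,::-1]
cv2.imwrite('pics/t2.png',cv2.resize(s[180:260,310:400],None,fx=7,fy=7,interpolation=cv2.INTER_CUBIC))
t=cv2.imread('pics/top0.png');cv2.imwrite('pics/t2b.png',cv2.resize(t[200:250,330:390],None,fx=10,fy=10,interpolation=cv2.INTER_CUBIC))
g=lambda X:(proj('top',X)-[330,200])*10
for dx in(-.151,-.148,-.135,-.122,-.09):print(dx,g(c+[dx,0,.056+(dx+.135)*.466]))
```

```text
tcp [334.52854528 343.0357505 ] tip [336.28201621 369.50835969] z.056 [335.17273846 352.76130339]
-0.151 [347.54160306 339.87321998]
-0.148 [345.12876297 342.48150241]
-0.135 [334.54520513 353.92233851]
-0.122 [323.74912575 365.59291059]
-0.09 [296.22715837 395.34418353]
-0.151 [280.50465359 365.29758165]
-0.148 [280.79362573 354.97598149]
-0.135 [282.05238909 310.01506538]
-0.122 [283.32189881 264.67030779]
-0.09 [286.49351023 151.38566765]
```

View pics/t2.png

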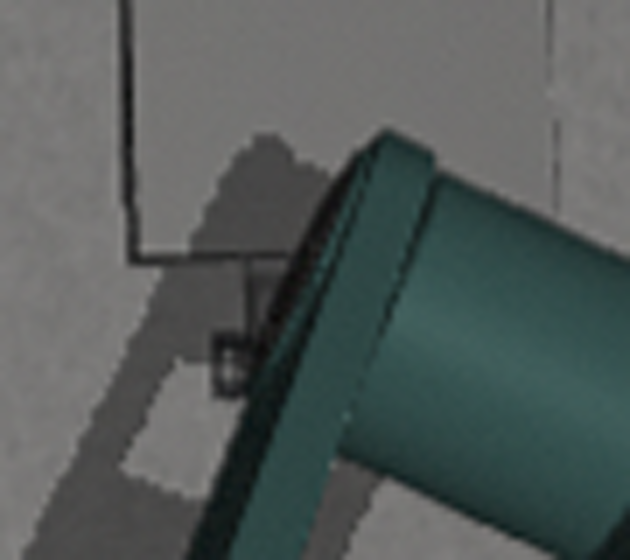

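View pics/t2b.png

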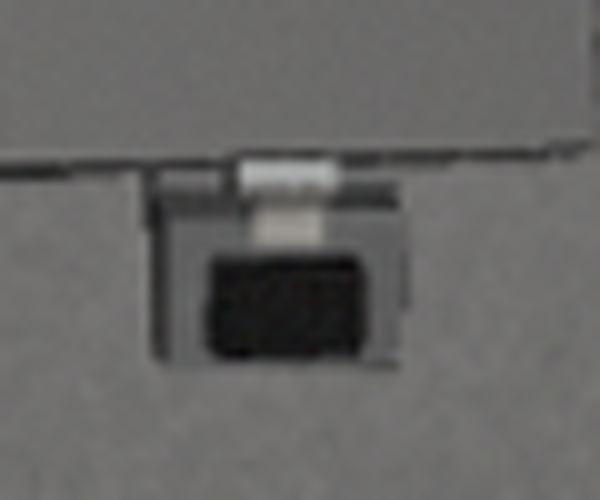

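servo_tool:
  moves:
    - [[0, 0, -0.3], 0, 0]
    - [[0, 0, -0.3], 0, 0]

```text
time_s: 3.7
eef_pos: [0.494, -0.1675, 0.0609]
ee_rot: [-180.0, -0.0, 90.5]
force: [-0.3, 1.0, 0.3]
gripper_width: -0.0001
```

servo_tool:
  moves:
    - [[0, 0, -0.3], 0, 0]
    - [[0, 0, -0.3], 0, 0]

```text
time_s: 3.9
eef_pos: [0.494, -0.1675, 0.0578]
ee_rot: [-180.0, -0.0, 90.5]
force: [0.6, 0.5, 0.4]
gripper_width: -0.0003
```

Run:
```python
from h import *
s=snapshot('scene')[:,:,::-1]
cv2.imwrite('pics/s3.png',cv2.resize(s[100:200,240:350],None,fx=6,fy=6,interpolation=cv2.INTER_CUBIC))
o=arm.observe();print(o['eef_pos'],o['force'])
```

```text
[ 0.49406707 -0.16756241  0.05794849] [-0.53431099  0.76372569  0.38746052]
```

View pics/s3.png

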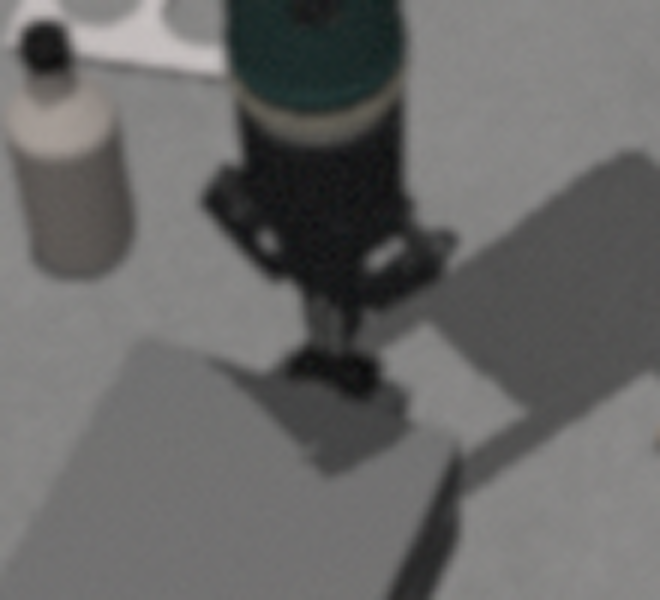

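servo_tool:
  moves:
    - [[0, 0, -0.3], 0, 0]
    - [[0, 0, -0.3], 0, 0]

```text
time_s: 4.15
eef_pos: [0.4941, -0.1675, 0.0548]
ee_rot: [-180.0, -0.0, 90.5]
force: [0.5, -0.1, -0.3]
gripper_width: 0.0
```

servo_tool:
  moves:
    - [[0, 0, -0.3], 0, 0]
    - [[0, 0, -0.3], 0, 0]

```text
time_s: 4.35
eef_pos: [0.4941, -0.1675, 0.0518]
ee_rot: [-180.0, -0.0, 90.5]
force: [-0.0, 0.2, 0.3]
gripper_width: -0.0002
```

Run:
```python
from h import *
s=snapshot('scene')[:,:,::-1]
cv2.imwrite('pics/s4.png',cv2.resize(s[130:180,265:325],None,fx=11,fy=11,interpolation=cv2.INTER_CUBIC))
a=cv2.imread('pics/scene0.png')
cv2.imwrite('pics/s4b.png',cv2.resize(a[130:180,265:325],None,fx=11,fy=11,interpolation=cv2.INTER_CUBIC))
o=arm.observe();print(o['eef_pos'],o['force'],o['joint_efforts'])
```

```text
[ 0.49410279 -0.16754965  0.05194402] [0.98123866 0.32045845 0.09698702] [-8.06621450e-03 -4.93512011e+01 -1.79129469e+01 -1.18068874e-03
 -2.85825919e-02 -1.12398858e-06]
```

View pics/s4.png

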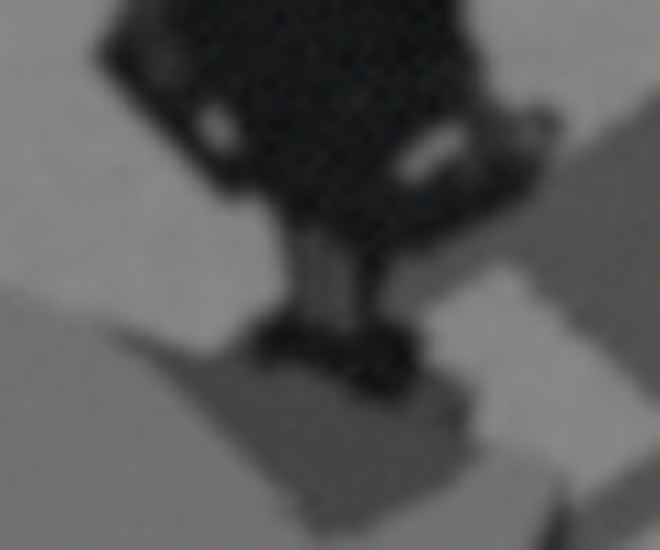

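View pics/s4b.png

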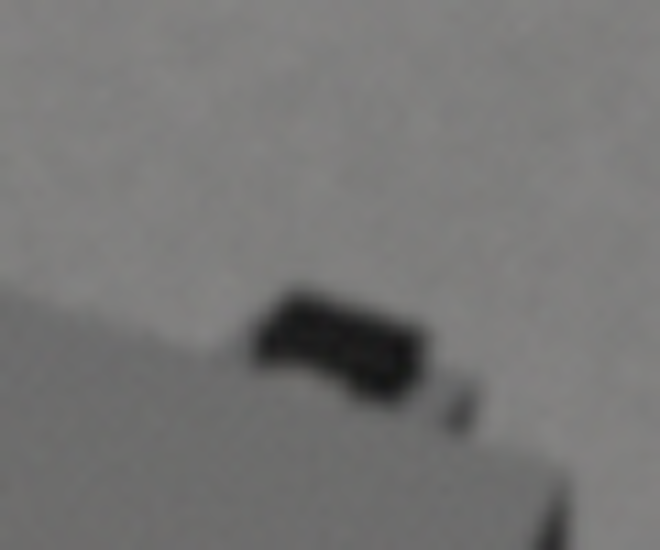

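Run:
```python
from h import *
a=cv2.imread('pics/top0.png');b=cv2.imread('pics/scene0.png')
for z in(.195,.217,.235,.27):
  print(z,(proj('top',[.2255,.5555,z])-[0,300])*6,(proj('scene',[.2255,.5555,z])-[540,30])*6)
cv2.imwrite('pics/c1.png',np.hstack([cv2.resize(a[300:400,0:70],None,fx=6,fy=6,interpolation=cv2.INTER_CUBIC)[:600,:400],cv2.resize(b[30:130,570:636],None,fx=6,fy=6,interpolation=cv2.INTER_CUBIC)[:600,:396]]))
```

```text
0.195 [469.94108179 265.94159506] [219.39095648 625.48382873]
0.217 [440.6327889  280.48305182] [248.45372101 592.46250397]
0.235 [415.71847285 292.8444149 ] [273.04213685 564.52496677]
0.27 [364.68329398 318.16577531] [323.0765924 507.6754539]
```

View pics/c1.png

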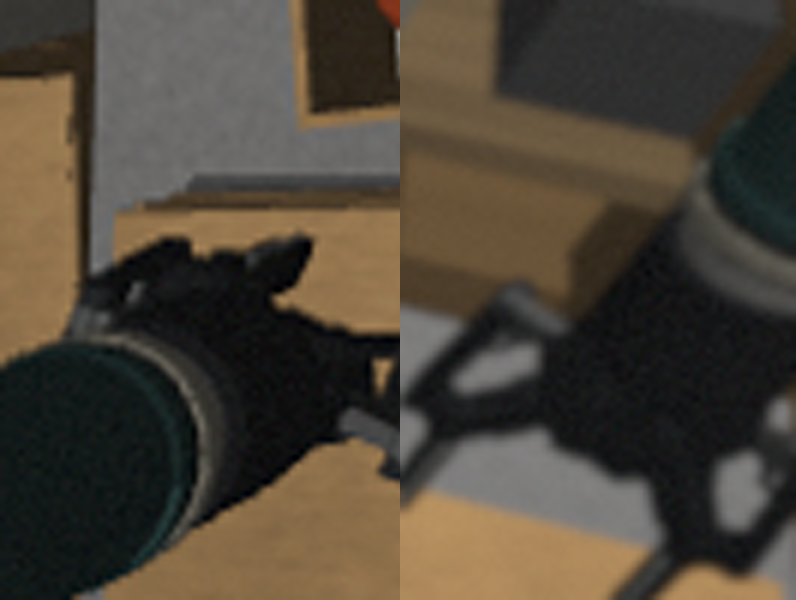

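Run:
```python
from h import *
a=cv2.cvtColor(cv2.imread('pics/scene0.png'),cv2.COLOR_BGR2GRAY)
b=cv2.cvtColor(snapshot('scene')[:,:,::-1].copy(),cv2.COLOR_BGR2GRAY)
print('cols',list(range(285,307)))
for r in range(150,169): print(r,' '.join('%3d'%v for v in a[r,285:307]),' | ',' '.join('%3d'%v for v in b[r,285:307]))
```

```text
cols [285, 286, 287, 288, 289, 290, 291, 292, 293, 294, 295, 296, 297, 298, 299, 300, 301, 302, 303, 304, 305, 306]
150 127 127 125 127 127 127 125 128 126 126 127 127 126 125 123 125 126 126 127 125 126 128  |  133 131 132 122 104  66  39  34  36  34  29  23  25  23  24  22  23  24  27  28  29  31
151 127 125 125 127 127 125 125 127 127 127 127 126 127 126 124 125 126 125 126 126 126 128  |  130 130 130 130 114  82  53  46  50  42  34  27  26  23  26  25  29  25  24  33  42  52
152 127 123 126 127 126 125 126 127 126 127 127 127 126 125 125 127 125 125 125 126 127 126  |  129 129 130 129 117  90  59  55  57  52  45  36  29  23  24  32  37  38  40  48  61  72
153 127 126 126 127 126 125 125 124 125 127 127 128 128 128 126 124 126 125 126 126 126 125  |  132 130 132 129 122  97  67  58  57  56  58  48  32  22  29  44  57  60  59  65  73  77
154 128 126 126 126 125 126 125 125 125 127 129 128 128 128 126 127 126 125 126 125 124 126  |  134 132 131 130 123 104  69  57  56  57  62  56  36  25  32  51  69  74  74  76  78  81
155 132 130 126 126 124 121 117 114 118 124 125 126 127 127 128 
[... 1811 characters left out ...]
 108 103  95  75  53  42  33  33  49  73  91 102 103  98  |   69  69  67  69  70  70  71  70  68  65  64  51  35  27  25  23  34  47  57  63  66  75
166 109 110 110 107 109 107 110 111 110 110 107  95  80  72  64  61  74  90  99 102  99  87  |   67  68  69  71  70  70  70  70  70  69  69  56  52  44  44  40  48  59  62  63  63  66
167 108 110 107 109 109 110 108 109 109 109 108 104 101  99  96  90  93 101 103 100  91  76  |   71  69  69  70  68  71  68  70  68  68  67  67  64  63  58  58  61  63  64  63  60  58
168 110 109 109 110 108 108 107 109 109 109 108 108 109 107 106 106 105 108 104  99  87  75  |   75  68  71  69  70  68  69  69  70  69  69  68  69  67  67  66  67  65  65  63  57  57
```

servo_tool:
  moves:
    - [[0, 0, -0.2], 0, 0]
    - [[0, 0, -0.2], 0, 0]

```text
time_s: 4.65
eef_pos: [0.4942, -0.1676, 0.05]
ee_rot: [-180.0, 0.0, 90.5]
force: [-0.5, 0.0, -0.9]
gripper_width: 0.0002
```

servo_tool:
  moves:
    - [[0, 0, -0.2], 0, 0]
    - [[0, 0, -0.2], 0, 0]

```text
time_s: 4.85
eef_pos: [0.4941, -0.1676, 0.0479]
ee_rot: [-180.0, -0.0, 90.5]
force: [-0.3, 0.5, 0.8]
gripper_width: -0.0002
```

servo_tool:
  moves:
    - [[0, 0, -0.2], 0, 0]
    - [[0, 0, -0.2], 0, 0]

```text
time_s: 5.05
eef_pos: [0.4943, -0.1677, 0.046]
ee_rot: [180.0, 0.0, 90.5]
force: [-0.2, 0.9, 0.7]
gripper_width: 0.0002
```

Run:
```python
from h import *
s=snapshot('scene')[:,:,::-1]
cv2.imwrite('pics/s5.png',cv2.resize(s[130:180,265:325],None,fx=11,fy=11,interpolation=cv2.INTER_CUBIC))
s=snapshot('top')[:,:,::-1]
cv2.imwrite('pics/t5.png',cv2.resize(s[160:280,280:440],None,fx=4.9,fy=4.9,interpolation=cv2.INTER_CUBIC))
o=arm.observe();print(o['eef_pos'],o['force'])
```

```text
[ 0.49423624 -0.16762561  0.04610763] [-0.66813561 -0.38724425  0.33749323]
```

View pics/s5.png

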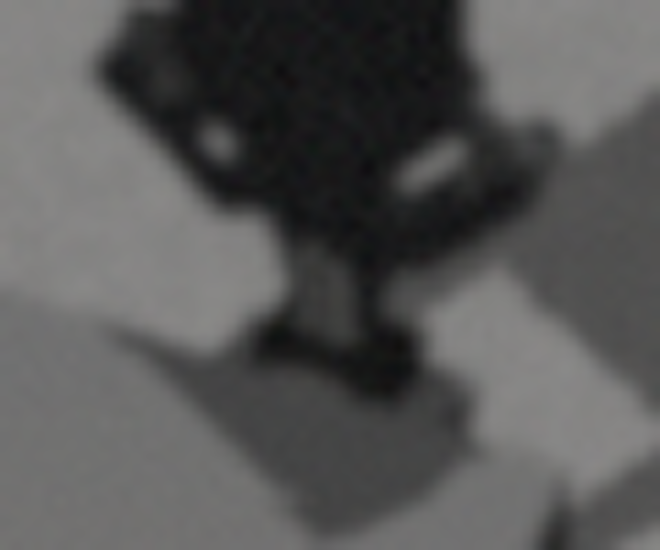

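View pics/t5.png

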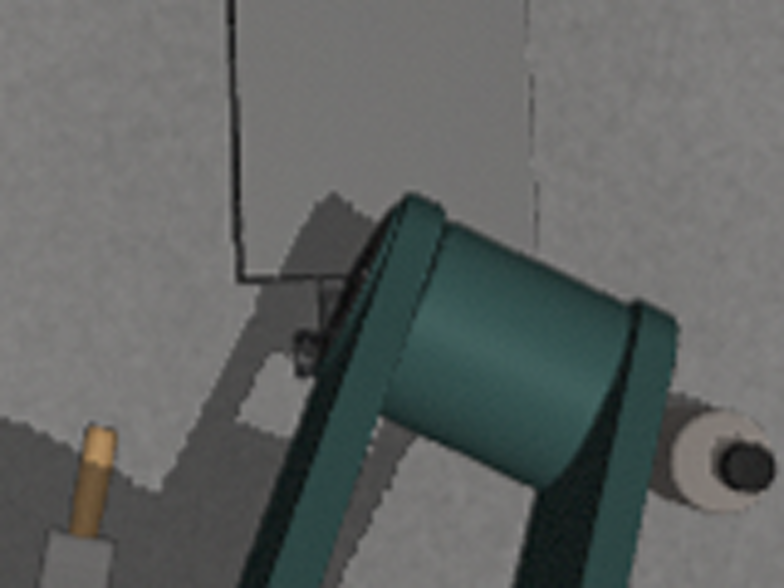

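servo_tool:
  moves:
    - [[0, 0, -0.3], 0, 0]
    - [[0, 0, -0.3], 0, 0]

```text
time_s: 5.35
eef_pos: [0.4948, -0.1678, 0.0432]
ee_rot: [179.9, 0.0, 90.5]
force: [0.8, -0.1, 3.1]
gripper_width: -0.0002
```

servo_tool:
  moves:
    - [[0, 0, -0.3], 0, 0]
    - [[0, 0, -0.3], 0, 0]

```text
time_s: 5.55
eef_pos: [0.4946, -0.1678, 0.0401]
ee_rot: [180.0, 0.0, 90.5]
force: [0.3, -0.3, 3.3]
gripper_width: -0.0001
```

servo_tool:
  moves:
    - [[0, 0, -0.3], 0, 0]
    - [[0, 0, -0.3], 0, 0]

```text
time_s: 5.75
eef_pos: [0.4949, -0.1679, 0.0372]
ee_rot: [179.9, 0.0, 90.5]
force: [1.1, -1.6, 6.6]
gripper_width: 0.0001
```

servo_tool:
  moves:
    - [[0, 0, -0.2], 0, 0]
    - [[0, 0, -0.2], 0, 0]

```text
time_s: 5.95
eef_pos: [0.4951, -0.168, 0.0359]
ee_rot: [179.9, 0.0, 90.5]
force: [-0.0, 1.5, 11.0]
gripper_width: 0.0001
```

Run:
```python
from h import *
s=snapshot('scene')[:,:,::-1]
cv2.imwrite('pics/s6.png',cv2.resize(s[60:260,200:420],None,fx=3,fy=3,interpolation=cv2.INTER_CUBIC))
o=arm.observe();print(o['eef_pos'],o['force'])
```

```text
[ 0.49506092 -0.16797385  0.03591336] [-0.41523776  0.16768126 10.77270106]
```

View pics/s6.png

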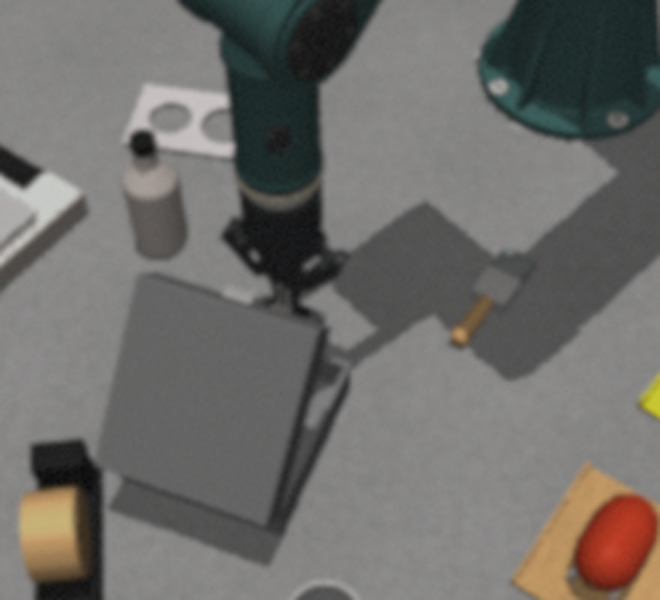

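servo_tool:
  moves:
    - [[-1, 0, 2], 0, 0]
    - [[-2, 0, 6], 0, 0]
    - [[-4, 2, 11], 0, 0]
    - [[-4, 6, 16], 0, 0]
    - [[-4, 10, 20], 0, 0]

```text
time_s: 6.5
eef_pos: [0.4532, -0.0857, 0.2164]
ee_rot: [-179.9, 0.0, 90.4]
force: [0.9, 0.3, -1.4]
gripper_width: 0.0002
```

servo_tool:
  moves:
    - [[2, 4, 0], 0, 0]
    - [[4, 8, 0], -4, 0]
    - [[6, 12, 0], -8, 0]
    - [[7, 16, 0], -12, 0]
    - [[7, 18, 0], -12.2, 0]

```text
time_s: 7.0
eef_pos: [0.525, 0.0968, 0.2145]
ee_rot: [-179.9, -0.0, 78.3]
force: [-0.8, -0.4, 0.4]
gripper_width: 0.0001
```

Run:
```python
from h import *
s=snapshot('scene')[:,:,::-1];t=snapshot('top')[:,:,::-1]
cv2.imwrite('pics/s7.png',s);cv2.imwrite('pics/t7.png',t)
o=arm.observe();print(o['eef_pos'],o['force'],o['ee_rot'])
p=o['eef_pos']
for dz in(-.022,0,.015):print(dz,proj('scene',p+[0,0,dz]),proj('top',p+[0,0,dz]))
```

```text
[0.52363042 0.09638404 0.21426064] [ 0.20947841 -0.92583735  0.6267805 ] [-1.79864771e+02 -2.57012134e-04  7.84904556e+01]
-0.022 [383.18419173 165.42192198] [260.96489458 221.83112161]
0 [384.53615698 160.20149056] [259.95312103 221.67734652]
0.015 [385.48865423 156.52355091] [259.23906616 221.56882041]
```

View pics/s7.png

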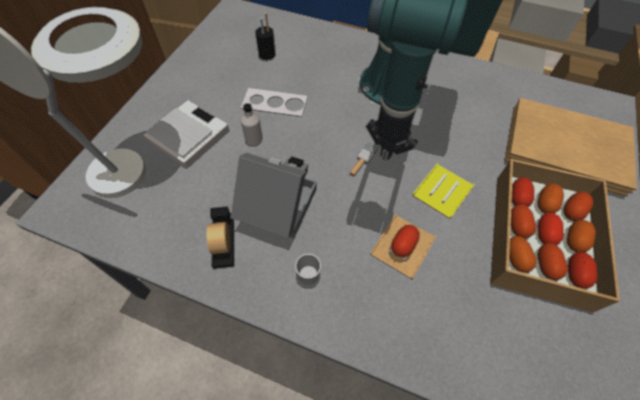

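View pics/t7.png

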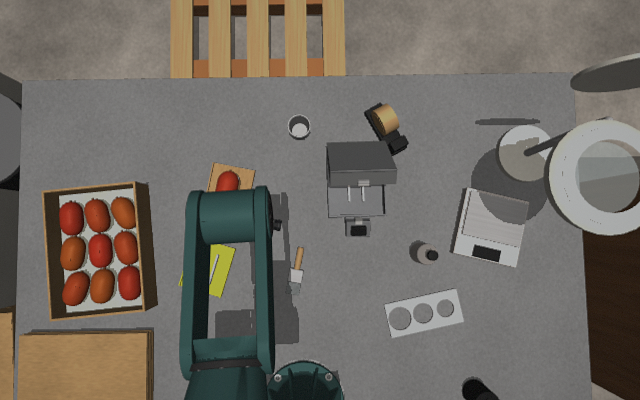

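The scene view shows the lid up at (270,195), and the top view shows the case open with the white rails at (357,193). The shut fingertips, around (388,158), look shorter than stated, so I check the nose length shut and then open.

servo_tool:
  moves:
    - [[1.5, 2, 0], 0, 1]
    - [[3, 4, 0], 0, 1]
    - [[4, 5, 0], 0, 1]
    - [[4, 5, 0], 0, 1]
    - [[4, 5, 0], 0, 1]

```text
time_s: 7.6
eef_pos: [0.5638, 0.1428, 0.2147]
ee_rot: [-179.9, 0.1, 78.3]
force: [0.1, 0.4, 0.4]
gripper_width: 0.0724
```

Run:
```python
from h import *
a=cv2.imread('pics/s7.png')
s=snapshot('scene')[:,:,::-1]
o=arm.observe();p=o['eef_pos'];print(p,o['gripper_width'])
g=lambda X,q:(proj('scene',X)-q)*6
p0=np.array([.5236,.0964,.2143])
for dz in(-.022,0,.015):print(dz,g(p0+[0,0,dz],[355,110]),g(p+[0,0,dz],[355,115]))
for d in(-.0425,.0425):
  v=np.array([np.cos(np.radians(78.3)),np.sin(np.radians(78.3)),0])*d
  print(d,[g(p+v+[0,0,dz],[355,115]) for dz in(-.022,0,.015)])
cv2.imwrite('pics/c8.png',np.hstack([cv2.resize(a[110:180,355:421],None,fx=6,fy=6,interpolation=cv2.INTER_CUBIC),cv2.resize(s[115:185,355:421],None,fx=6,fy=6,interpolation=cv2.INTER_CUBIC)]))
```

```text
[0.56360992 0.14272944 0.21480134] 0.07889139051605178
-0.022 [169.17540143 332.43495678] [248.72651325 407.02884789]
0 [177.28874909 301.10977282] [258.69231648 376.8451689 ]
0.015 [183.00483321 279.04029004] [265.72058013 355.55848995]
-0.0425 [array([158.79220472, 360.60355094]), array([166.84229392, 329.88213734]), array([172.51708227, 308.22554255])]
0.0425 [array([340.97102549, 454.646703  ]), array([352.94990229, 425.03919057]), array([361.4015907 , 404.14963025])]
```

View pics/c8.png

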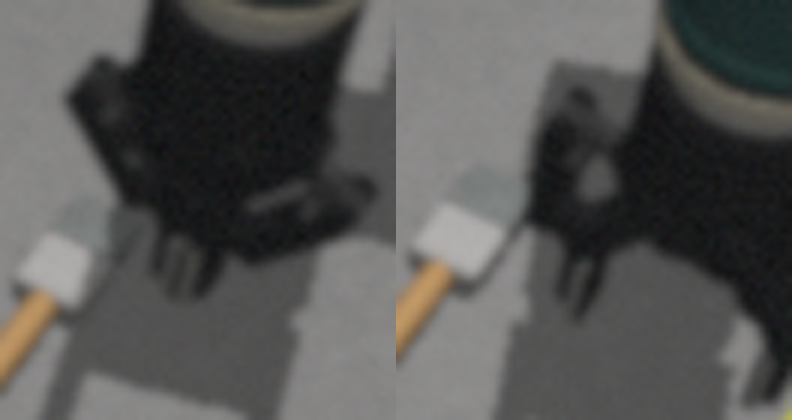

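Run:
```python
from h import *
for n,f in(('top','pics/top0.png'),('scene','pics/scene0.png')):
    t=cv2.imread(f);t=cv2.resize(t,None,fx=4,fy=4,interpolation=cv2.INTER_CUBIC)
    H,S,V=cv2.split(cv2.cvtColor(t,cv2.COLOR_BGR2HSV))
    red=(((H<9)|(H>172))&(S>165)).astype(np.uint8)
    if n=='top':red[:,:4*180]=0
    else:red[:,4*450:]=0
    c=max(blobs(red),key=cv2.contourArea)
    m=np.zeros_like(red);cv2.drawContours(m,[c],-1,1,-1)
    vs,us=np.nonzero(m)
    P=np.array([ray(n,((u-1.5)/4,(v-1.5)/4),.045)[:2] for u,v in zip(us,vs)])
    a=np.radians(-11.8);U=np.array([np.cos(a),np.sin(a)]);W=np.array([-U[1],U[0]])
    q=(P-[.63,.213])
    su,sw=q@U,q@W
    print(n,'u',su.min(),su.max(),'mean',su.mean(),'w',sw.min(),sw.max())
    e=np.cov(q.T);w,v=np.linalg.eigh(e);d=v[:,1]*np.sign(v[0,1]);print('pca',np.degrees(np.arctan2(d[1],d[0])),'skew',((su-su.mean())**3).mean()/su.std()**3)
    for k in np.arange(-.05,.051,.01):
        s=sw[abs(su-k)<.0015]
        if len(s):print('%.3f %.4f'%(k,s.max()-s.min()),end='; ')
    print()
```

```text
Traceback (most recent call last):
  File "h.py", line 4, in ray
    c=camera_info(n);R=c['R'];t=c['t']
ValueError: time passes only in moves, steps and waits
```

```bash
python3 - <<'E'
s=open('h.py').read()
s=s.replace("def ray","_C={}\ndef ci(n):\n    if n not in _C:_C[n]=camera_info(n)\n    return _C[n]\ndef ray",1).replace("c=camera_info(n)","c=ci(n)")
open('h.py','w').write(s)
E
cat > m.py <<'E'
from h import *
for n,f in(('top','pics/top0.png'),('scene','pics/scene0.png')):
    t=cv2.imread(f);t=cv2.resize(t,None,fx=4,fy=4,interpolation=cv2.INTER_CUBIC)
    H,S,V=cv2.split(cv2.cvtColor(t,cv2.COLOR_BGR2HSV))
    red=(((H<9)|(H>172))&(S>165)).astype(np.uint8)
    if n=='top':red[:,:4*180]=0
    else:red[:,4*450:]=0
    c=max(blobs(red),key=cv2.contourArea)
    m=np.zeros_like(red);cv2.drawContours(m,[c],-1,1,-1)
    vs,us=np.nonzero(m)
    P=np.array([ray(n,((u-1.5)/4,(v-1.5)/4),.045)[:2] for u,v in zip(us,vs)])
    a=np.radians(-11.8);U=np.array([np.cos(a),np.sin(a)]);W=np.array([-U[1],U[0]])
    q=(P-[.63,.213])
    su,sw=q@U,q@W
    print(n,'u',su.min(),su.max(),'mean',su.mean(),'w',sw.min(),sw.max())
    e=np.cov(q.T);w,v=np.linalg.eigh(e);d=v[:,1]*np.sign(v[0,1]);print('pca',np.degrees(np.arctan2(d[1],d[0])),'skew',((su-su.mean())**3).mean()/su.std()**3)
    for k in np.arange(-.05,.051,.01):
        s=sw[abs(su-k)<.0015]
        if len(s):print('%.3f %.4f'%(k,s.max()-s.min()),end='; ')
    print()
E
python3 m.py
```

```text
top u -0.04843391761766865 0.04907523519210357 mean -0.0003672218620976359 w -0.030976998773936865 0.030335843365020914
pca -11.443015071010311 skew 0.0003354938314501276
-0.040 0.0431; -0.030 0.0515; -0.020 0.0596; -0.010 0.0610; 0.000 0.0599; 0.010 0.0600; 0.020 0.0590; 0.030 0.0530; 0.040 0.0411; 0.050 0.0030; 
scene u -0.05209620574993011 0.04906948691721028 mean -0.0003939513917004157 w -0.02784104238327009 0.0294250065564662
pca -11.171517646190464 skew -0.06035229196726651
-0.050 0.0222; -0.040 0.0428; -0.030 0.0509; -0.020 0.0552; -0.010 0.0562; 0.000 0.0567; 0.010 0.0564; 0.020 0.0556; 0.030 0.0514; 0.040 0.0388; 0.050 0.0075;
```

servo_tool:
  moves:
    - [[1.5, 2.5, -1], 0, 1]
    - [[3, 5, -3], 0, 1]
    - [[4.7, 7.4, -6], 0.2, 1]
    - [[4.7, 7.4, -10], 0.2, 1]
    - [[4.7, 7.4, -13], 0.2, 1]

```text
time_s: 8.15
eef_pos: [0.6106, 0.2172, 0.0832]
ee_rot: [-179.9, 0.1, 78.5]
force: [-0.9, -0.1, -0.9]
gripper_width: 0.0855
```

servo_tool:
  moves:
    - [[0, 0, -1.5], 0, 1]
    - [[0, 0, -2.5], 0, 1]
    - [[0, 0, -2.5], 0, 1]

```text
time_s: 8.45
eef_pos: [0.611, 0.2172, 0.0598]
ee_rot: [-179.9, 0.0, 78.5]
force: [0.6, -0.5, 0.3]
gripper_width: 0.0857
```

```bash
cat > crop.py <<'E'
import sys
from h import *
n,u0,u1,v0,v1,f,name=sys.argv[1:]
u0,u1,v0,v1=map(int,(u0,u1,v0,v1));f=float(f)
s=snapshot(n)[:,:,::-1]
cv2.imwrite('pics/full_'+name+'.png',s)
cv2.imwrite('pics/'+name+'.png',cv2.resize(s[v0:v1,u0:u1],None,fx=f,fy=f,interpolation=cv2.INTER_CUBIC))
o=arm.observe();print(o['time_s'],o['eef_pos'],o['ee_rot'],o['force'],o['gripper_width'])
E
python3 crop.py scene 360 450 180 280 6 s9
```

```text
8.5 [0.61193205 0.2174646  0.06092083] [ 1.79965036e+02 -7.16298028e-03  7.84645781e+01] [0.13257239 0.10478197 0.99710692] 0.08575378786505469
```

View pics/s9.png

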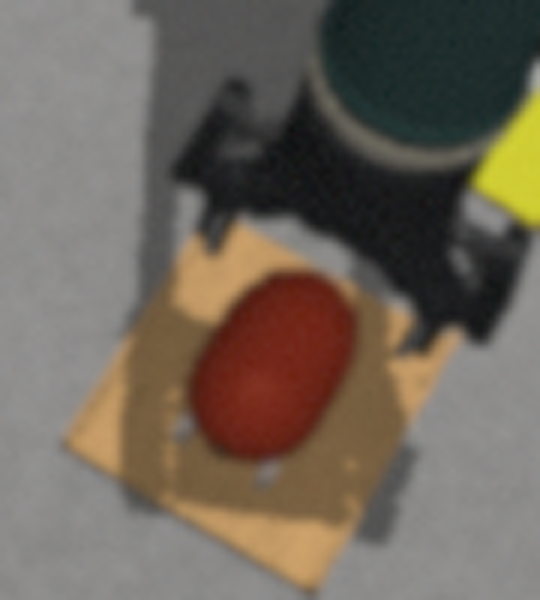

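Run:
```python
from h import *
g=lambda X:((proj('scene',X)-[360,180])*6).round(0)
v=np.array([np.cos(np.radians(78.4)),np.sin(np.radians(78.4)),0])
for z in(.04,.06,.075,.09):print(z,g(np.array([.6115,.2173,z])-v*.046),g(np.array([.6115,.2173,z])+v*.046))
```

```text
0.04 [197. 286.] [378. 386.]
0.06 [205. 266.] [389. 367.]
0.075 [211. 250.] [398. 353.]
0.09 [217. 234.] [407. 338.]
```

servo_tool:
  moves:
    - [[-0.1, 0, -1], 0, 1]
    - [[-0.1, 0, -2], 0, 1]
    - [[-0.1, 0, -2.5], 0, 1]
    - [[-0.1, 0, -2.5], 0, 1]

```text
time_s: 8.9
eef_pos: [0.6097, 0.2177, 0.0343]
ee_rot: [-179.9, 0.0, 78.5]
force: [0.2, -0.3, 0.2]
gripper_width: 0.0853
```

servo_tool:
  moves:
    - [[0, 0, -0.6], 0, 1]
    - [[0, 0, -1.2], 0, 1]
    - [[0, 0, -1.5], 0, 1]
    - [[0, 0, -1.5], 0, 1]

```text
time_s: 9.3
eef_pos: [0.61, 0.2178, 0.0195]
ee_rot: [-179.9, 0.0, 78.5]
force: [1.0, -0.1, 0.8]
gripper_width: 0.0854
```

```bash
python3 crop.py scene 360 450 180 280 6 s10
```

```text
9.35 [0.61029513 0.21782115 0.01987616] [-1.79966384e+02  2.17885521e-02  7.84975242e+01] [ 0.07375893 -0.49512735 -0.06920679] 0.08525809700383291
```

View pics/s10.png

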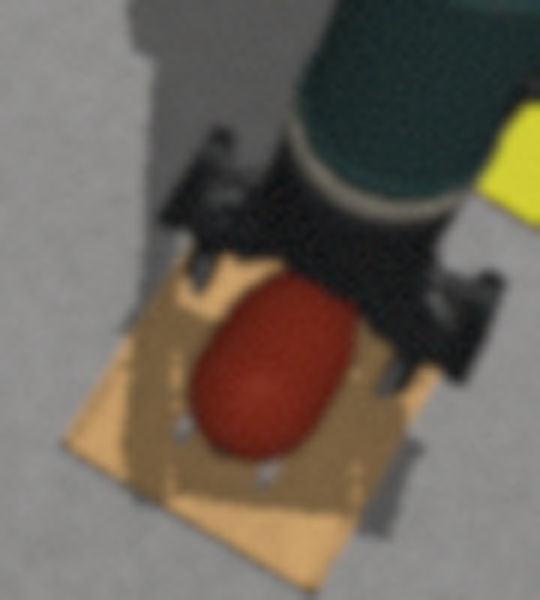

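servo_tool:
  moves:
    - [[0, 0, -0.5], 0, 1]
    - [[0, 0, -0.8], 0, 1]
    - [[0, 0, -0.8], 0, 0.8]
    - [[0, 0, -0.8], 0, 0.65]
    - [[0, 0, -0.8], 0, 0.4]
  force: 60

```text
time_s: 9.85
eef_pos: [0.6103, 0.2176, 0.0127]
ee_rot: [-180.0, 0.0, 78.5]
force: [-1.3, -0.5, 3.8]
gripper_width: 0.0594
```

servo_tool:
  moves:
    - [[0, 0, 0], 0, 0]
    - [[0, 0, 0], 0, 0]
    - [[0, 0, 0], 0, 0]

```text
time_s: 10.15
eef_pos: [0.6103, 0.2176, 0.0127]
ee_rot: [-180.0, 0.0, 78.5]
force: [-2.5, -1.6, 5.9]
gripper_width: 0.0593
```

```bash
python3 crop.py scene 360 450 180 280 6 s11
```

```text
10.2 [0.61028892 0.21766218 0.01267244] [-1.79984239e+02  2.72707643e-02  7.84973156e+01] [-3.14510339 -1.05814275  5.26021963] 0.059112730819761886
```

View pics/s11.png

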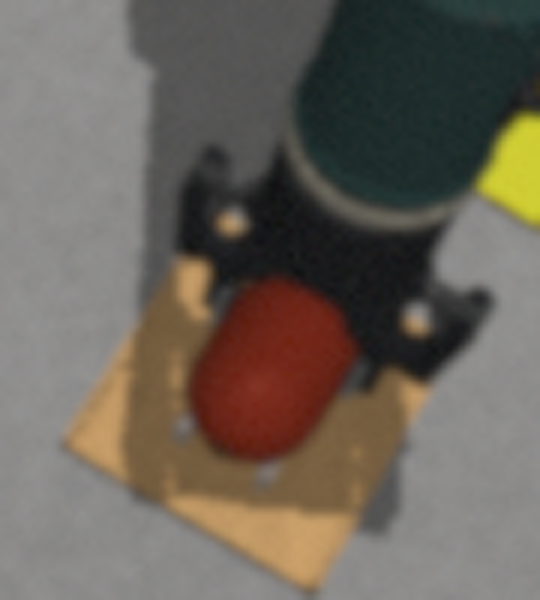

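The grip closed at 59 mm with a 6 N upward force, so the pads sit high on the mango. I open and regrip about 9 mm lower.

servo_tool:
  moves:
    - [[0, 0, 0], 0, 1]
    - [[0, 0, 0], 0, 1]
    - [[0.2, 0, -0.4], 0, 1]
    - [[0.3, 0, -0.9], 0, 1]
    - [[0.3, 0, -0.9], 0, 1]

```text
time_s: 10.7
eef_pos: [0.6131, 0.2177, 0.0021]
ee_rot: [-179.9, 0.0, 78.5]
force: [0.3, 0.4, 0.2]
gripper_width: 0.0851
```

servo_tool:
  moves:
    - [[0, 0, 0], 0, 0.6]
    - [[0, 0, 0], 0, 0.3]
    - [[0, 0, 0], 0, 0]
    - [[0, 0, 0], 0, 0]
    - [[0, 0, 0], 0, 0]

```text
time_s: 11.2
eef_pos: [0.6131, 0.2171, 0.0036]
ee_rot: [-180.0, 0.1, 78.5]
force: [-2.2, -5.4, 6.5]
gripper_width: 0.0601
```

```bash
python3 crop.py scene 360 450 180 280 6 s12
```

```text
11.25 [0.61309927 0.21714056 0.003647  ] [-1.79971319e+02  6.99352499e-02  7.85016952e+01] [-2.88068937 -3.87120437  5.52947195] 0.05995510923323783
```

View pics/s12.png

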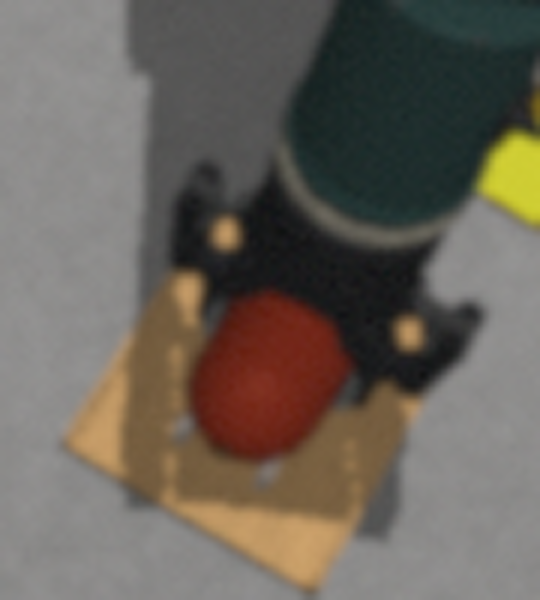

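servo_tool:
  moves:
    - [[0, 0, 0.3], 0, 0]
    - [[0, 0, 0.6], 0, 0]
    - [[0, 0, 0.9], 0, 0]
    - [[0, 0, 0.9], 0, 0]
    - [[0, 0, 0.9], 0, 0]
  force: 80

```text
time_s: 11.75
eef_pos: [0.6136, 0.218, 0.0122]
ee_rot: [180.0, -0.0, 78.5]
force: [0.1, 0.4, -3.0]
gripper_width: 0.0596
```

```bash
python3 crop.py scene 360 450 180 280 6 s13
```

```text
11.8 [0.61348148 0.21796166 0.01213334] [-1.79993460e+02  3.41042902e-03  7.85012181e+01] [-0.34664199 -0.57032625 -2.19876027] 0.05975612579810202
```

View pics/s13.png

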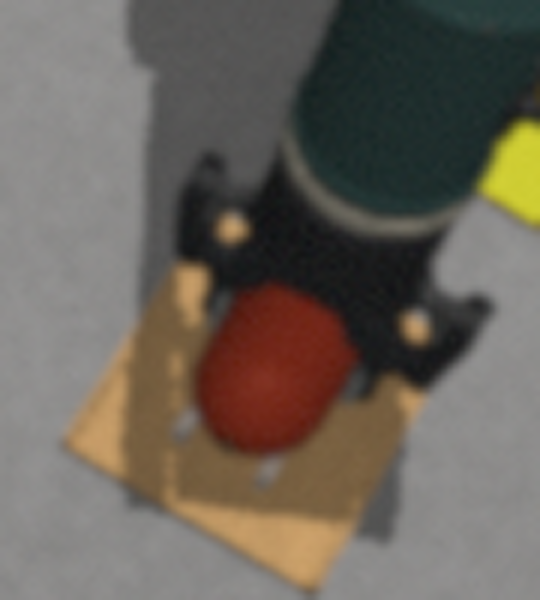

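servo_tool:
  moves:
    - [[0, 0, 0.5], 0, 0]
    - [[0, 0, 1.2], 0, 0]
    - [[0, 0, 2], 0, 0]
    - [[0, 0, 2.8], 0, 0]
    - [[0, 0, 3.0], 0, 0]

```text
time_s: 12.3
eef_pos: [0.6146, 0.2181, 0.0439]
ee_rot: [179.9, -0.1, 78.5]
force: [-0.6, 0.0, -2.3]
gripper_width: 0.0591
```

```bash
python3 crop.py scene 360 450 180 280 6 s14
```

```text
12.35 [0.61446021 0.21809366 0.04370983] [ 1.79883416e+02 -4.87140015e-02  7.84959190e+01] [-0.12029836 -0.45162819 -1.90639059] 0.05942171336239271
```

View pics/s14.png

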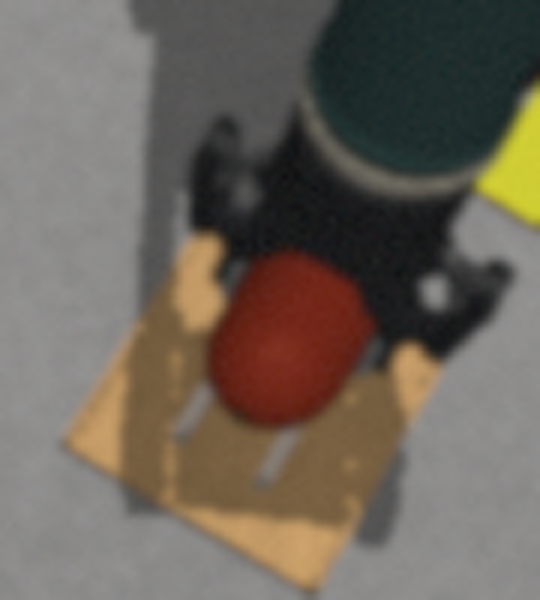

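Run:
```python
from h import *
t=cv2.imread('pics/t7.png')
g=cv2.cvtColor(t,cv2.COLOR_BGR2GRAY)
cv2.imwrite('pics/t7c.png',cv2.resize(t[130:245,315:410],None,fx=6,fy=6,interpolation=cv2.INTER_CUBIC))
for c in blobs((g>150)&(np.add.outer(np.arange(400)*0,np.arange(640))>330)&(np.add.outer(np.arange(400),np.arange(640)*0)>180)&(np.add.outer(np.arange(400)*0,np.arange(640))<385)&(np.add.outer(np.arange(400),np.arange(640)*0)<225),5):
    r=cv2.minAreaRect(c);print(r,ray('top',r[0],.019),cv2.boundingRect(c))
```

```text
((358.5, 222.0), (2.0, 5.0), 90.0) [ 0.52143777 -0.17320211  0.019     ] (356, 221, 6, 3)
((362.8345031738281, 193.51382446289062), (13.121186256408691, 1.4117732048034668), 85.2363510131836) [ 0.60611047 -0.18823265  0.019     ] (362, 187, 3, 14)
((348.5, 193.5), (13.0, 1.0), 90.0) [ 0.60688534 -0.14544159  0.019     ] (348, 187, 2, 14)
```

View pics/t7c.png

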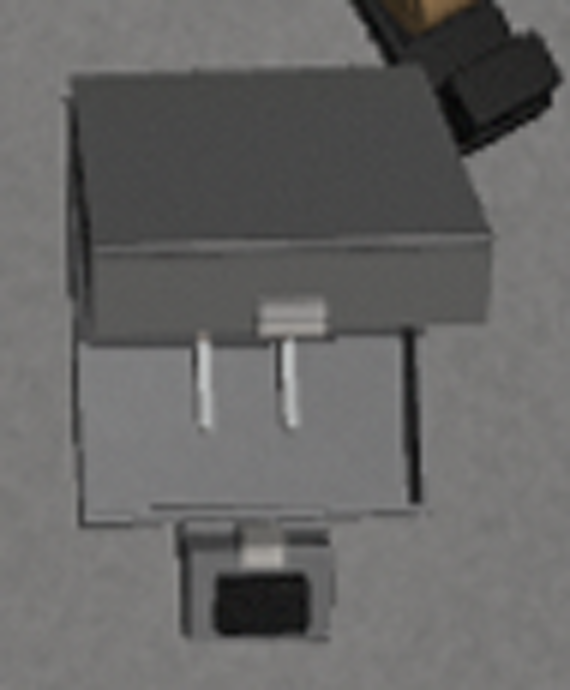

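servo_tool:
  moves:
    - [[-1, -0.5, 1], 1, 0]
    - [[-3, -2, 2], 3, 0]
    - [[-5, -4.5, 2.6], 6, 0]
    - [[-7, -7.5, 2.6], 9, 0]
    - [[-9, -10.5, 2.6], 12, 0]

```text
time_s: 12.85
eef_pos: [0.5218, 0.1119, 0.0688]
ee_rot: [180.0, 0.0, 90.7]
force: [-1.2, 0.4, -2.1]
gripper_width: 0.06
```

servo_tool:
  moves:
    - [[-1, -3.5, 0], 0, 0]
    - [[-2, -7, 0], 0, 0]
    - [[-2.5, -10.5, 0], 0, 0]
    - [[-2.5, -14, 0], 0, 0]
    - [[-2.5, -17.5, 0], 0, 0]

```text
time_s: 13.35
eef_pos: [0.4971, -0.0633, 0.0687]
ee_rot: [-180.0, 0.0, 90.5]
force: [0.2, 0.2, -2.4]
gripper_width: 0.0595
```

servo_tool:
  moves:
    - [[0, -3.5, 0], 0, 0]
    - [[0, -7, 0], 0, 0]
    - [[0, -9.5, 0], 0, 0]
    - [[0, -10.5, 0], 0, 0]
    - [[0, -10.5, 0], 0, 0]

```text
time_s: 13.85
eef_pos: [0.4981, -0.1681, 0.0685]
ee_rot: [180.0, 0.0, 90.4]
force: [-0.4, 0.6, -1.9]
gripper_width: 0.0595
```

```bash
python3 crop.py scene 220 350 80 240 4 s15; python3 crop.py top 300 420 120 280 3.7 t15
```

```text
13.9 [ 0.4978097  -0.1668134   0.06831774] [-1.79966701e+02 -3.05079342e-02  9.04428891e+01] [-0.59003573  0.37222732 -2.93734901] 0.05920046453915423
13.95 [ 0.49773333 -0.16612077  0.06823265] [-1.79950306e+02 -4.70216019e-02  9.04879210e+01] [-0.18948352 -0.07420379 -2.05698736] 0.05935836446350487
```

View pics/s15.png

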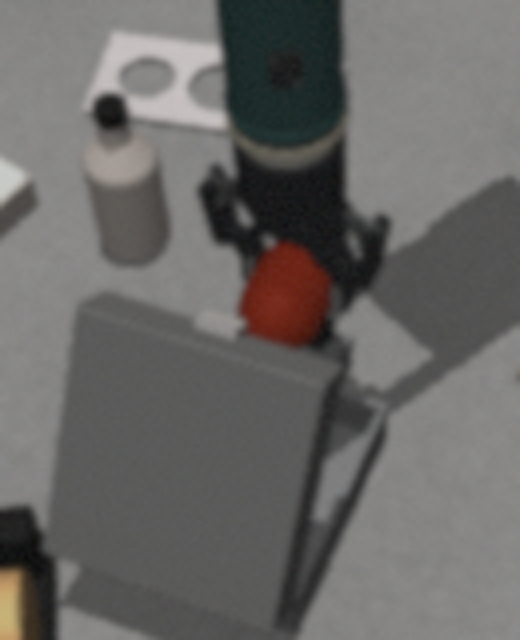

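View pics/t15.png

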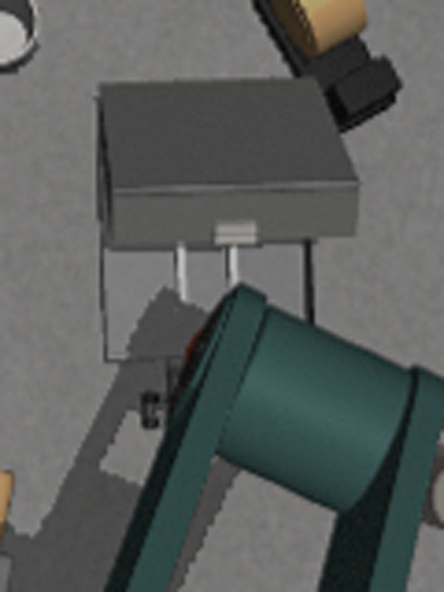

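servo_tool:
  moves:
    - [[1.5, -0.1, 0], 0, 0]
    - [[3.5, -0.1, 0], 0, 0]
    - [[5.5, -0.1, 0], 0, 0]
    - [[6.5, -0.1, 0], 0, 0]
    - [[6.5, -0.1, 0], 0, 0]

```text
time_s: 14.45
eef_pos: [0.5646, -0.167, 0.0682]
ee_rot: [180.0, 0.0, 90.6]
force: [0.6, -0.4, -2.5]
gripper_width: 0.0595
```

servo_tool:
  moves:
    - [[0.5, 0, -0.5], 0, 0]
    - [[1.0, 0, -1.2], 0, 0]
    - [[1.0, 0, -2], 0, 0]
    - [[1.0, 0, -3], 0, 0]
    - [[1.0, 0, -3], 0, 0]

```text
time_s: 14.95
eef_pos: [0.5718, -0.1676, 0.0362]
ee_rot: [-179.8, -0.1, 90.5]
force: [-0.5, 0.2, -2.8]
gripper_width: 0.0593
```

```bash
python3 crop.py scene 220 350 80 240 4 s16; python3 crop.py top 300 420 120 280 3.7 t16
```

```text
15.0 [ 0.57236797 -0.16780361  0.03696185] [-1.79870040e+02 -5.40610888e-02  9.04786084e+01] [-0.8891422  -0.00724251 -3.16616174] 0.05987853587042781
15.05 [ 0.57295463 -0.16802622  0.03759102] [-1.79933233e+02 -2.45490766e-02  9.04826596e+01] [-0.38630746 -0.10235    -1.60975661] 0.05949159884914687
```

View pics/s16.png

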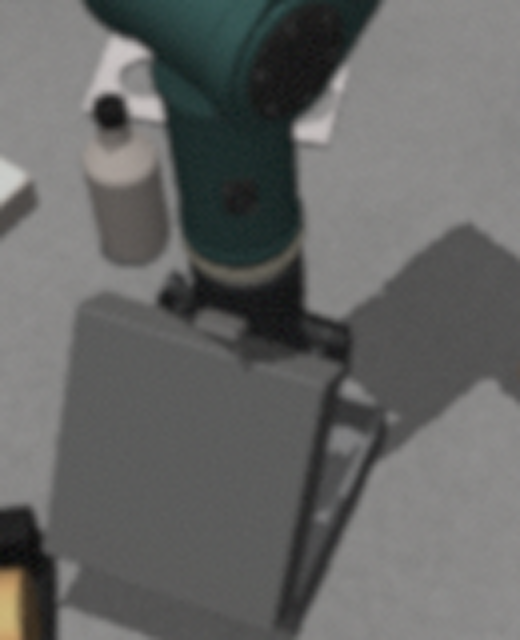

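View pics/t16.png

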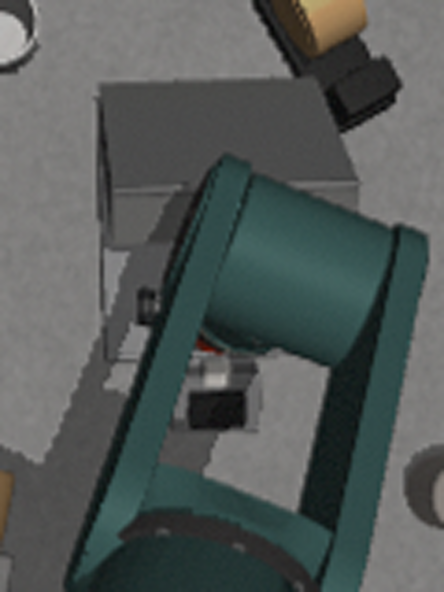

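Run:
```python
from h import *
t=cv2.imread('pics/full_t16.png');H,S,V=cv2.split(cv2.cvtColor(t,cv2.COLOR_BGR2HSV))
m=(((H<12)|(H>168))&(S>110)&(V>40));m[:200]=0;m[230:]=0;m[:,:340]=0;m[:,:]&=True;m[:,375:]=False
v,u=np.nonzero(m);print(u.min(),u.max(),v.min(),v.max(),len(u))
for z in(.045,.078):print(ray('top',(u[v==v.max()].mean(),v.max()+.5),z))
```

```text
353 359 212 215 12
[ 0.5399285  -0.17216234  0.045     ]
[ 0.53892596 -0.1683513   0.078     ]
```

servo_tool:
  moves:
    - [[0.2, 0, 0], 0, 0]
    - [[0.4, 0, 0], 0, 0]
    - [[0.4, 0, 0], 0, 0]

```text
time_s: 15.35
eef_pos: [0.5736, -0.1677, 0.038]
ee_rot: [-179.6, -0.1, 90.5]
force: [-13.0, -2.5, 1.2]
gripper_width: 0.0593
```

servo_tool:
  moves:
    - [[0.2, 0, 0], 0, 0]
    - [[0.4, 0, 0], 0, 0]
    - [[0.4, 0, 0], 0, 0]

```text
time_s: 15.65
eef_pos: [0.5739, -0.1673, 0.0379]
ee_rot: [-179.3, -0.1, 90.5]
force: [-25.6, -2.1, 8.6]
gripper_width: 0.0593
```

Body contact with the lid edge came at case x of about -57 mm. The mango's front end would then foul the front wall by about 4 mm. I back off and regrip on the tray about 7 mm nearer the mango's front end.

servo_tool:
  moves:
    - [[-1, 0, 0], 0, 0]
    - [[-2, 0, 1], 0, 0]
    - [[-4, 0, 2.5], 0, 0]
    - [[-6.5, 0, 3.2], 0, 0]
    - [[-8.5, 0, 3.2], 0, 0]

```text
time_s: 16.15
eef_pos: [0.497, -0.1687, 0.0724]
ee_rot: [179.8, 0.1, 90.5]
force: [0.5, -0.2, -1.6]
gripper_width: 0.0595
```

servo_tool:
  moves:
    - [[0, 2, 0], 0, 0]
    - [[0, 5, 0], 0, 0]
    - [[0, 9, 0], 0, 0]
    - [[0, 13, 0], 0, 0]
    - [[0.5, 17, 0], 0, 0]

```text
time_s: 16.65
eef_pos: [0.5017, 0.0031, 0.0714]
ee_rot: [179.9, 0.0, 90.4]
force: [0.8, 0.6, -2.5]
gripper_width: 0.0592
```

servo_tool:
  moves:
    - [[1.5, 4, 0], -2, 0]
    - [[3, 8, 0], -5, 0]
    - [[5, 12, 0], -8, 0]
    - [[7.5, 15.5, 0], -11, 0]
    - [[10, 18.5, 0], -12, 0]

```text
time_s: 17.15
eef_pos: [0.6029, 0.1894, 0.0717]
ee_rot: [179.9, -0.1, 78.5]
force: [0.6, -1.5, -2.4]
gripper_width: 0.0595
```

```bash
python3 crop.py scene 360 450 180 280 6 s17
```

```text
17.2 [0.60893719 0.19404089 0.07250919] [179.48407579  -0.38648668  78.48851291] [ 8.40683452  5.33214905 -1.50536382] 0.0592009907157368
```

View pics/s17.png

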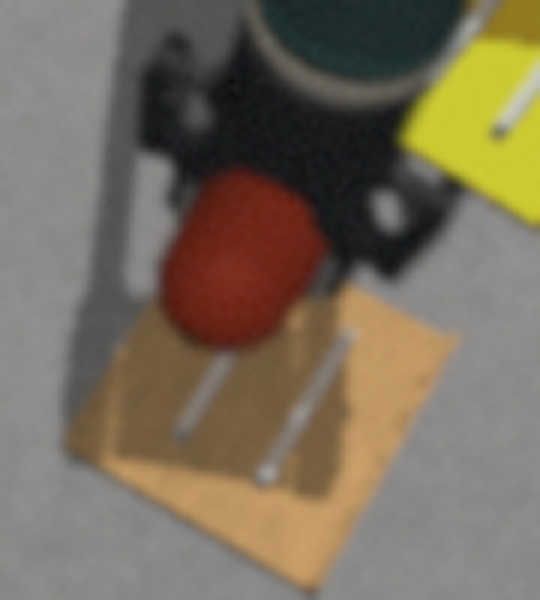

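servo_tool:
  moves:
    - [[0, 0, 0], 0, 0]
    - [[0, 0, 0], 0, 0]

```text
time_s: 17.4
eef_pos: [0.6013, 0.1868, 0.0707]
ee_rot: [180.0, 0.0, 78.5]
force: [-0.3, -0.7, -2.9]
gripper_width: 0.0595
```

servo_tool:
  moves:
    - [[0.6, 1.5, -0.5], 0, 0]
    - [[1.2, 3.0, -1.5], 0, 0]
    - [[1.2, 3.08, -3], 0, 0]
    - [[1.2, 3.08, -4], 0, 0]
    - [[1.2, 3.08, -4.5], 0, 0]

```text
time_s: 17.9
eef_pos: [0.6117, 0.2171, 0.0229]
ee_rot: [-179.8, 0.1, 78.5]
force: [-0.6, -0.4, -2.9]
gripper_width: 0.0592
```

servo_tool:
  moves:
    - [[0, 0, -0.6], 0, 0]
    - [[0, 0, -1.2], 0, 0]
    - [[0, 0, -1.7], 0, 0]
    - [[0, 0, -2.0], 0, 0]
    - [[0, 0, -2.0], 0, 0]

```text
time_s: 18.4
eef_pos: [0.6134, 0.2175, 0.0049]
ee_rot: [-180.0, 0.0, 78.5]
force: [-0.4, -0.0, -1.3]
gripper_width: 0.0591
```

Nearly down, since the weight is partly off the gripper. I lower the last bit and open.

servo_tool:
  moves:
    - [[0, 0, -0.1], 0, 0]
    - [[0, 0, -0.15], 0, 0]
    - [[0, 0, -0.15], 0, 0.75]
    - [[0, 0, -0.15], 0, 1]
    - [[0, 0, -0.15], 0, 1]

```text
time_s: 18.9
eef_pos: [0.6139, 0.2178, 0.004]
ee_rot: [180.0, -0.0, 78.5]
force: [0.9, 0.3, -0.6]
gripper_width: 0.0854
```

servo_tool:
  moves:
    - [[-0.4, 0.08, 0], 0, 1]
    - [[-0.7, 0.14, 0], 0, 1]
    - [[-0.7, 0.14, 0], 0, 0.6]
    - [[-0.7, 0.14, 0], 0, 0.3]
    - [[-0.7, 0.14, 0], 0, 0]

```text
time_s: 19.4
eef_pos: [0.606, 0.2186, 0.0044]
ee_rot: [-180.0, 0.1, 78.5]
force: [-2.9, -2.3, 7.1]
gripper_width: 0.0582
```

servo_tool:
  moves:
    - [[0, 0, 0], 0, 0]
    - [[0, 0, 0], 0, 0]
    - [[0, 0, 0], 0, 0]

```text
time_s: 19.7
eef_pos: [0.606, 0.2186, 0.0045]
ee_rot: [-180.0, 0.1, 78.5]
force: [-2.1, -1.8, 6.9]
gripper_width: 0.0586
```

servo_tool:
  moves:
    - [[0, 0, 0.3], 0, 0]
    - [[0, 0, 0.6], 0, 0]
    - [[0, 0, 1.0], 0, 0]
    - [[0, 0, 1.0], 0, 0]

```text
time_s: 20.1
eef_pos: [0.607, 0.2192, 0.0142]
ee_rot: [180.0, -0.0, 78.5]
force: [-0.6, -0.5, -1.5]
gripper_width: 0.0581
```

```bash
python3 crop.py scene 360 450 180 280 6 s18
```

```text
20.15 [0.60685009 0.21918132 0.01397355] [ 1.79967944e+02 -1.04841924e-02  7.84980988e+01] [ 0.12954793  0.29716233 -2.02662789] 0.05843405017640357
```

View pics/s18.png

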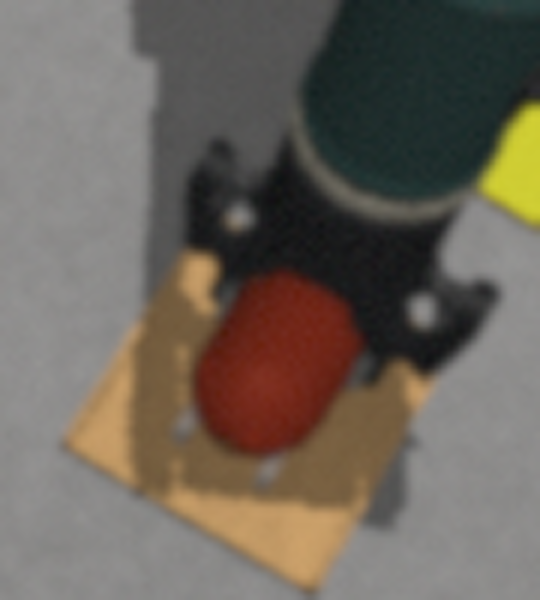

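servo_tool:
  moves:
    - [[0, 0, 1.5], 0, 0]
    - [[-1, -0.5, 3], 1, 0]
    - [[-3, -2, 4.5], 4, 0]
    - [[-5, -4.5, 5.6], 8, 0]
    - [[-7, -7.5, 5.6], 12, 0]

```text
time_s: 20.65
eef_pos: [0.5376, 0.1443, 0.0723]
ee_rot: [179.7, -0.0, 90.7]
force: [0.1, -1.0, -2.1]
gripper_width: 0.0588
```

servo_tool:
  moves:
    - [[-1.5, -3.5, 0], 0, 0]
    - [[-3, -7, 0], 0, 0]
    - [[-4, -10.5, 0], 0, 0]
    - [[-4, -14, 0], 0, 0]
    - [[-4, -17.5, 0], 0, 0]

```text
time_s: 21.15
eef_pos: [0.4964, -0.0322, 0.0708]
ee_rot: [179.9, 0.0, 90.5]
force: [0.3, -0.4, -2.6]
gripper_width: 0.0584
```

servo_tool:
  moves:
    - [[0, -3.5, 0], 0, 0]
    - [[0, -7, 0], 0, 0]
    - [[0, -10.5, 0], 0, 0]
    - [[0, -13, 0], 0, 0]
    - [[0, -13.7, 0], 0, 0]

```text
time_s: 21.65
eef_pos: [0.4975, -0.171, 0.0708]
ee_rot: [179.9, 0.1, 90.4]
force: [0.3, 0.1, -1.7]
gripper_width: 0.0582
```

servo_tool:
  moves:
    - [[0, 0, 0], 0, 0]
    - [[0, 0, 0], 0, 0]

```text
time_s: 21.85
eef_pos: [0.4962, -0.167, 0.07]
ee_rot: [-180.0, -0.0, 90.5]
force: [-0.1, 0.2, -1.2]
gripper_width: 0.0581
```

```bash
python3 crop.py scene 220 350 80 240 4 s19
```

```text
21.9 [ 0.49617138 -0.1666994   0.0698642 ] [-1.79968967e+02 -3.18575971e-02  9.05344485e+01] [-0.05694605  1.06833192 -1.89688533] 0.05848265350032917
```

View pics/s19.png

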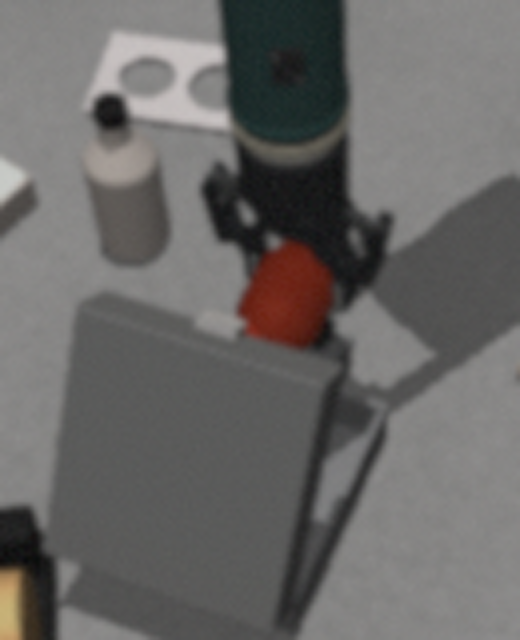

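servo_tool:
  moves:
    - [[1.5, -0.05, 0], 0, 0]
    - [[3.5, -0.05, 0], 0, 0]
    - [[5.5, -0.05, -0.3], 0, 0]
    - [[7.0, -0.05, -1.0], 0, 0]
    - [[7.4, -0.05, -2], 0, 0]

```text
time_s: 22.4
eef_pos: [0.5729, -0.1678, 0.0497]
ee_rot: [179.9, 0.1, 90.6]
force: [0.1, -0.8, -0.9]
gripper_width: 0.0582
```

servo_tool:
  moves:
    - [[0, 0, -0.7], 0, 0]
    - [[0, 0, -1.2], 0, 0]
    - [[0, 0, -1.2], 0, 0]

```text
time_s: 22.7
eef_pos: [0.5684, -0.1677, 0.0364]
ee_rot: [-179.8, -0.1, 90.5]
force: [-0.1, -0.6, -2.7]
gripper_width: 0.0584
```

```bash
python3 crop.py top 300 420 120 280 3.7 t20
python3 - <<'E'
from h import *
t=cv2.imread('pics/full_t20.png');H,S,V=cv2.split(cv2.cvtColor(t,cv2.COLOR_BGR2HSV))
m=(((H<12)|(H>168))&(S>110)&(V>40));m[:200]=0;m[230:]=0;m[:,:340]=0;m[:,375:]=False
v,u=np.nonzero(m);print(u.min(),u.max(),v.min(),v.max(),len(u))
for z in(.045,.078):print(ray('top',(u[v==v.max()].mean(),v.max()+.5),z))
E
```

```text
22.75 [ 0.56907408 -0.16807916  0.03704528] [-1.79878569e+02 -4.28920899e-02  9.04793419e+01] [ 0.01108726 -0.37017177 -1.30759232] 0.058403168737085134Traceback (most recent call last):
  File "<stdin>", line 4, in <module>
    return umr_minimum(a, axis, None, out, keepdims, initial, where)
ValueError: zero-size array to reduction operation minimum which has no identity
```

View pics/t20.png

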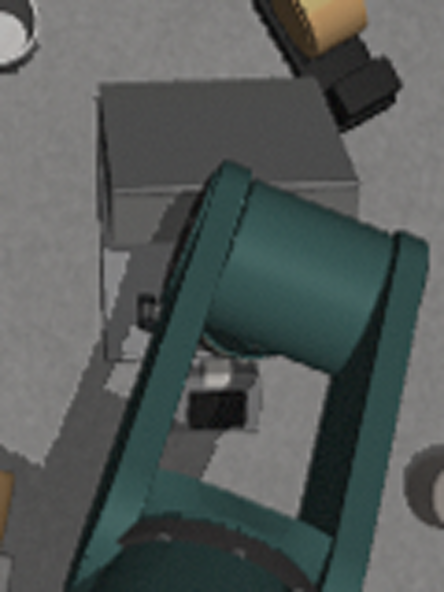

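servo_tool:
  moves:
    - [[0.3, 0, -0.3], 0, 0]
    - [[0.35, 0, -0.8], 0, 0]
    - [[0.35, 0, -1.4], 0, 0]
    - [[0.35, 0, -1.8], 0, 0]
    - [[0.35, 0, -1.8], 0, 0]

```text
time_s: 23.25
eef_pos: [0.5739, -0.1684, 0.0191]
ee_rot: [-180.0, -0.0, 90.5]
force: [0.6, -0.7, -1.9]
gripper_width: 0.0582
```

servo_tool:
  moves:
    - [[0, 0, -0.3], 0, 0]
    - [[0, 0, -0.6], 0, 0]
    - [[0, 0, -0.9], 0, 0]
    - [[0, 0, -0.9], 0, 0]

```text
time_s: 23.65
eef_pos: [0.5737, -0.1683, 0.0103]
ee_rot: [-180.0, -0.0, 90.5]
force: [0.5, -0.5, -2.4]
gripper_width: 0.0583
```

servo_tool:
  moves:
    - [[0.2, 0, 0], 0, 0]
    - [[0.2, 0, 0], 0, 0]

```text
time_s: 23.85
eef_pos: [0.5766, -0.1686, 0.0109]
ee_rot: [180.0, 0.0, 90.5]
force: [1.3, 0.1, -1.9]
gripper_width: 0.0584
```

servo_tool:
  moves:
    - [[0.2, 0, 0], 0, 0]
    - [[0.2, 0, 0], 0, 0]

```text
time_s: 24.05
eef_pos: [0.5786, -0.1685, 0.0109]
ee_rot: [180.0, 0.0, 90.5]
force: [0.2, -0.7, -2.0]
gripper_width: 0.0583
```

servo_tool:
  moves:
    - [[0.3, 0.05, 0], 0, 0]
    - [[0.3, 0.05, 0], 0, 0]

```text
time_s: 24.25
eef_pos: [0.5794, -0.1675, 0.0103]
ee_rot: [-179.8, -0.0, 90.5]
force: [-5.0, -0.1, -1.6]
gripper_width: 0.0582
```

servo_tool:
  moves:
    - [[0.3, 0, 0], 0, 0]
    - [[0.3, 0, 0], 0, 0]

```text
time_s: 24.45
eef_pos: [0.5797, -0.167, 0.0098]
ee_rot: [-179.6, -0.1, 90.5]
force: [-11.7, -1.3, -2.2]
gripper_width: 0.0584
```

servo_tool:
  moves:
    - [[0.3, 0, 0], 0, 0]
    - [[0.3, 0, 0], 0, 0]

```text
time_s: 24.65
eef_pos: [0.5799, -0.1666, 0.0096]
ee_rot: [-179.3, -0.2, 90.5]
force: [-21.3, -2.1, 3.5]
gripper_width: 0.0586
```

servo_tool:
  moves:
    - [[-0.9, -0.05, 0], 0, 0]
    - [[-0.9, -0.05, -0.3], 0, 0]
    - [[-0.9, -0.05, -0.5], 0, 0]
    - [[-0.9, -0.05, -0.6], 0, 0]
    - [[-0.9, -0.05, -0.6], 0, 0]

```text
time_s: 25.15
eef_pos: [0.5788, -0.1685, 0.0051]
ee_rot: [180.0, 0.0, 90.5]
force: [-1.7, 0.5, 3.2]
gripper_width: 0.0584
```

servo_tool:
  moves:
    - [[0, 0, 0], 0, 0.75]
    - [[0, 0, 0], 0, 0.85]
    - [[0, 0, 0], 0, 1]
    - [[0, 0, 0], 0, 1]

```text
time_s: 25.55
eef_pos: [0.5783, -0.1685, 0.0048]
ee_rot: [180.0, 0.0, 90.5]
force: [0.6, 0.2, -0.0]
gripper_width: 0.0857
```

```bash
python3 crop.py scene 220 350 80 240 4 s21;python3 crop.py top 300 420 120 280 3.7 t21
```

```text
25.6 [ 0.57820683 -0.16850338  0.00472902] [1.79986786e+02 1.26519162e-02 9.04972383e+01] [-0.57848262 -0.45655259 -0.7367918 ] 0.0851772590331993
25.65 [ 0.57817072 -0.1684799   0.00473582] [1.79990564e+02 1.05649742e-02 9.04972054e+01] [-0.28089437 -0.53509204  1.36127864] 0.0851230144279471
```

View pics/s21.png

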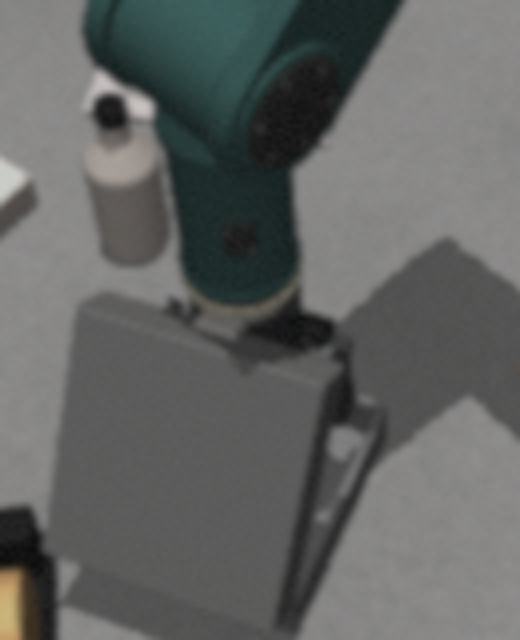

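servo_tool:
  moves:
    - [[-0.8, 0, 0], 0, 1]
    - [[-1.1, 0, 1], 0, 1]
    - [[-1.3, 0, 4], 0, 1]
    - [[-2, 0, 8], 0, 1]
    - [[-5, 0, 12], 0, 1]

```text
time_s: 26.15
eef_pos: [0.5299, -0.1691, 0.1267]
ee_rot: [179.8, 0.1, 90.5]
force: [0.3, -0.4, 0.6]
gripper_width: 0.0858
```

servo_tool:
  moves:
    - [[-3, 3, 3], 0, 1]
    - [[-5, 7, 5], 0, 0.5]
    - [[-5, 12, 5], 0, 0]
    - [[-5, 16, 5], 0, 0]
    - [[-5, 16, 5], 0, 0]

```text
time_s: 26.65
eef_pos: [0.4765, -0.0044, 0.1757]
ee_rot: [180.0, -0.1, 90.7]
force: [-0.6, -0.3, 0.1]
gripper_width: 0.0283
```

```bash
python3 crop.py top 310 410 120 245 6 t22;python3 crop.py scene 220 350 100 250 4.5 s22
python3 - <<'E'
from h import *
t=cv2.imread('pics/full_t22.png');H,S,V=cv2.split(cv2.cvtColor(t,cv2.COLOR_BGR2HSV))
m=(((H<12)|(H>168))&(S>110)&(V>40));m[:150]=0;m[230:]=0;m[:,:325]=0;m[:,395:]=False
v,u=np.nonzero(m);print(u.min(),u.max(),v.min(),v.max(),len(u))
print('front',ray('top',(u[v==v.max()].mean(),v.max()+.5),.045))
for r in range(v.min(),v.max()+1,2):
  q=u[v==r];print(r,ray('top',(q.min()-.5,r),.045)[:2].round(4),ray('top',(q.max()+.5,r),.045)[:2].round(4))
E
```

```text
26.7 [ 0.47718715 -0.00652941  0.17551389] [1.79968628e+02 4.20687406e-03 9.07208256e+01] [ 0.69134454 -1.08293189  0.47691669] 0.020258938243706347
26.75 [ 0.47766433 -0.00791821  0.1753278 ] [1.79963472e+02 4.02571272e-02 9.06416795e+01] [ 0.14595439 -0.33971707  0.27892716] 0.01214166132175869
347 367 185 210 468
front [ 0.55460114 -0.16668911  0.045     ]
185 [ 0.6294 -0.1583] [ 0.6293 -0.167 ]
187 [ 0.6239 -0.1376] [ 0.6229 -0.1962]
189 [ 0.618  -0.1375] [ 0.617 -0.196]
191 [ 0.6122 -0.1374] [ 0.6111 -0.1988]
193 [ 0.6063 -0.1372] [ 0.6052 -0.1986]
195 [ 0.6004 -0.1371] [ 0.5994 -0.1985]
197 [ 0.5946 -0.137 ] [ 0.5935 -0.1983]
199 [ 0.5887 -0.1368] [ 0.5877 -0.1982]
201 [ 0.5829 -0.1367] [ 0.5818 -0.198 ]
203 [ 0.577  -0.1395] [ 0.576 -0.195]
205 [ 0.5711 -0.1423] [ 0.5702 -0.1919]
207 [ 0.5652 -0.1451] [ 0.5644 -0.1917]
209 [ 0.5593 -0.1508] [ 0.5587 -0.1828]
```

View pics/t22.png

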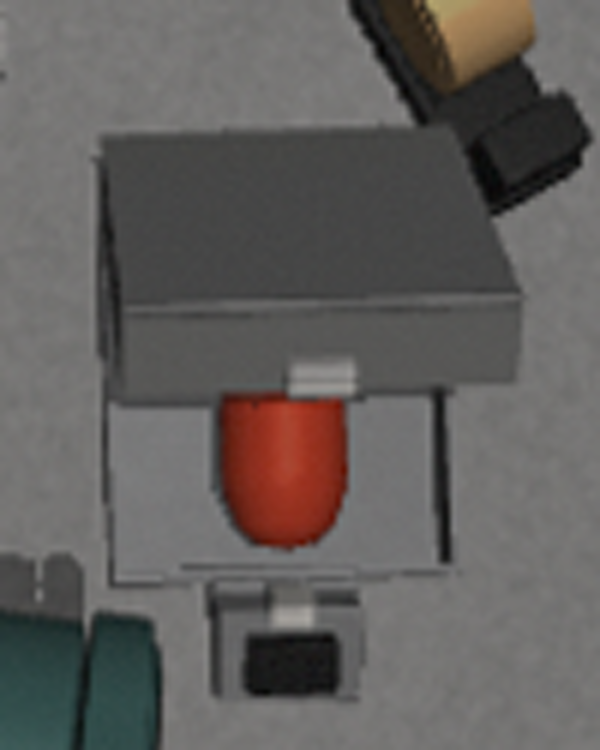

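View pics/s22.png

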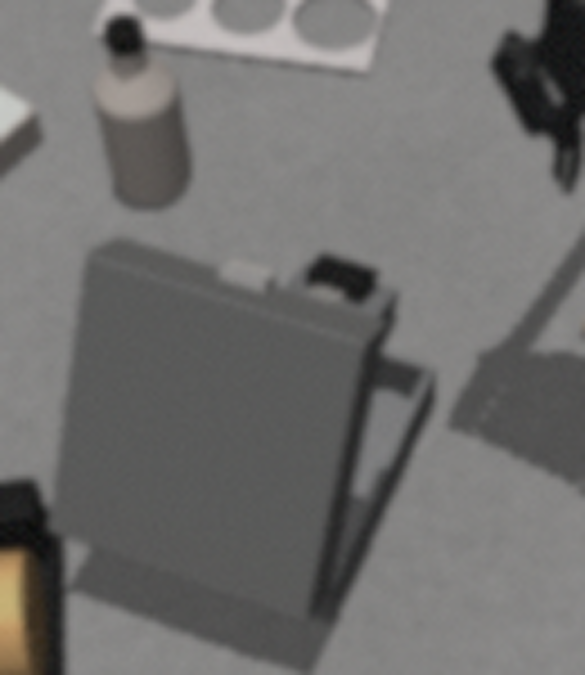

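The top view shows the mango lying straight on the rails, with its front end at crop (285,547), about x=0.555. That puts its centre about 26 mm short of the cradle point and inside tolerance, but with thin margin. I push it about 14 mm deeper with half-open fingers.

servo_tool:
  moves:
    - [[1, -4, 0], 0, 0.45]
    - [[2.5, -8, 0], 0, 0.45]
    - [[5, -12, 0], 0, 0.45]
    - [[7, -15.5, -2], 0, 0.45]
    - [[7.1, -16, -5], 0, 0.45]

```text
time_s: 27.25
eef_pos: [0.5539, -0.1761, 0.1262]
ee_rot: [179.5, 0.3, 90.2]
force: [0.1, -0.2, -0.5]
gripper_width: 0.0386
```

servo_tool:
  moves:
    - [[0, 0, -2], 0, 0.45]
    - [[0, 0, -4], 0, 0.45]
    - [[0, 0, -6], 0, 0.45]
    - [[0, 0, -6.5], 0, 0.45]
    - [[0, 0, -6.5], 0, 0.45]

```text
time_s: 27.75
eef_pos: [0.5481, -0.1695, 0.059]
ee_rot: [-179.9, -0.0, 90.4]
force: [-0.1, 0.3, 1.0]
gripper_width: 0.0385
```

```bash
python3 crop.py scene 220 350 80 240 4 s23
```

```text
27.8 [ 0.54887437 -0.16948247  0.05991204] [-1.79983565e+02  1.22653713e-02  9.04324408e+01] [-0.15273105  0.09662891  0.32729695] 0.03872574421933686
```

View pics/s23.png

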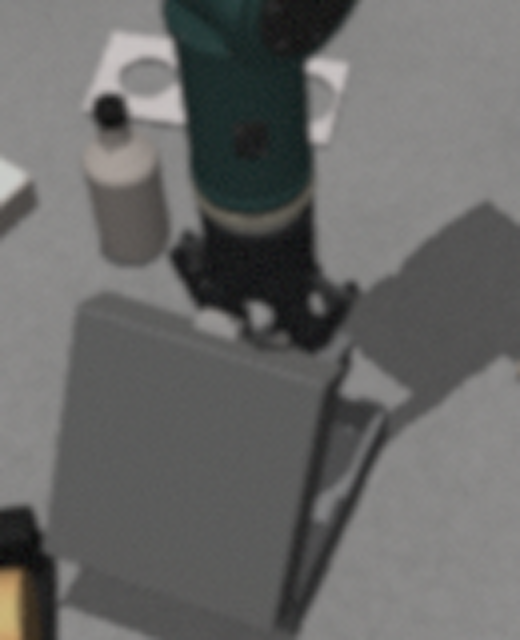

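servo_tool:
  moves:
    - [[0, 0.15, -0.8], 0, 0.45]
    - [[0, 0.15, -1.6], 0, 0.45]
    - [[0, 0.15, -2.1], 0, 0.45]
    - [[0, 0.15, -2.1], 0, 0.45]

```text
time_s: 28.2
eef_pos: [0.5484, -0.1666, 0.038]
ee_rot: [-179.9, -0.0, 90.5]
force: [0.4, -0.1, -0.6]
gripper_width: 0.0384
```

servo_tool:
  moves:
    - [[0.2, 0, 0], 0, 0.45]
    - [[0.4, 0, 0], 0, 0.45]
    - [[0.6, 0, 0], 0, 0.45]
    - [[0.8, 0, 0], 0, 0.45]

```text
time_s: 28.6
eef_pos: [0.5561, -0.1666, 0.0388]
ee_rot: [-179.9, -0.0, 90.5]
force: [-4.3, 0.7, 3.1]
gripper_width: 0.0385
```

servo_tool:
  moves:
    - [[0.2, 0, 0], 0, 0.45]
    - [[0.4, 0, 0], 0, 0.45]
    - [[0.6, 0, 0], 0, 0.45]
    - [[0.8, 0, 0], 0, 0.45]

```text
time_s: 29.0
eef_pos: [0.565, -0.1667, 0.0387]
ee_rot: [-180.0, -0.0, 90.5]
force: [-5.1, 1.0, 2.9]
gripper_width: 0.0383
```

servo_tool:
  moves:
    - [[0.2, 0, 0], 0, 0.45]
    - [[0.4, 0, 0], 0, 0.45]
    - [[0.6, 0, 0], 0, 0.45]
    - [[0.6, 0, 0], 0, 0.45]

```text
time_s: 29.4
eef_pos: [0.5715, -0.1669, 0.0387]
ee_rot: [180.0, 0.0, 90.5]
force: [-3.2, 1.6, 1.4]
gripper_width: 0.0388
```

Pushed. I retreat back and up, closing the fingers, and look.

servo_tool:
  moves:
    - [[-1, 0, 0], 0, 0.45]
    - [[-2, 0, 1], 0, 0.45]
    - [[-3, 0, 5], 0, 0.45]
    - [[-5, 2, 9], 0, 0.2]
    - [[-7, 5, 13], 0, 0]

```text
time_s: 29.9
eef_pos: [0.5021, -0.1201, 0.168]
ee_rot: [179.9, 0.1, 90.4]
force: [0.9, 0.8, 0.6]
gripper_width: 0.0101
```

servo_tool:
  moves:
    - [[0, 3, 3], 0, 0]
    - [[0, 7, 6], 0, 0]
    - [[0, 11, 8], 0, 0]
    - [[0, 11, 8], 0, 0]

```text
time_s: 30.3
eef_pos: [0.5038, -0.0058, 0.2499]
ee_rot: [179.6, -0.0, 90.7]
force: [1.5, -0.2, -0.2]
gripper_width: -0.0001
```

```bash
python3 crop.py top 310 410 120 245 6 t24
python3 - <<'E'
from h import *
t=cv2.imread('pics/full_t24.png');H,S,V=cv2.split(cv2.cvtColor(t,cv2.COLOR_BGR2HSV))
m=(((H<12)|(H>168))&(S>110)&(V>40));m[:150]=0;m[230:]=0;m[:,:325]=0;m[:,395:]=False
v,u=np.nonzero(m);print(u.min(),u.max(),v.min(),v.max(),len(u))
print('front',ray('top',(u[v==v.max()].mean(),v.max()+.5),.045))
for r in range(v.min(),v.max()+1,2):
  q=u[v==r];print(r,ray('top',(q.min()-.5,r),.045)[:2].round(4),ray('top',(q.max()+.5,r),.045)[:2].round(4))
E
```

```text
30.35 [ 0.50313609 -0.00770948  0.24815663] [1.79703374e+02 5.03343421e-02 9.06857811e+01] [ 0.42765905  0.11477432 -0.06487517] 6.385227351479421e-05
347 367 185 204 341
front [ 0.57214079 -0.16565661  0.045     ]
185 [ 0.6294 -0.1583] [ 0.6293 -0.167 ]
187 [ 0.6239 -0.1376] [ 0.6229 -0.1962]
189 [ 0.618  -0.1375] [ 0.617 -0.196]
191 [ 0.6122 -0.1374] [ 0.6111 -0.1988]
193 [ 0.6063 -0.1372] [ 0.6052 -0.1986]
195 [ 0.6004 -0.1371] [ 0.5994 -0.1956]
197 [ 0.5945 -0.1399] [ 0.5936 -0.1954]
199 [ 0.5887 -0.1398] [ 0.5878 -0.1923]
201 [ 0.5828 -0.1425] [ 0.582  -0.1893]
203 [ 0.5768 -0.1482] [ 0.5762 -0.1833]
```

View pics/t24.png

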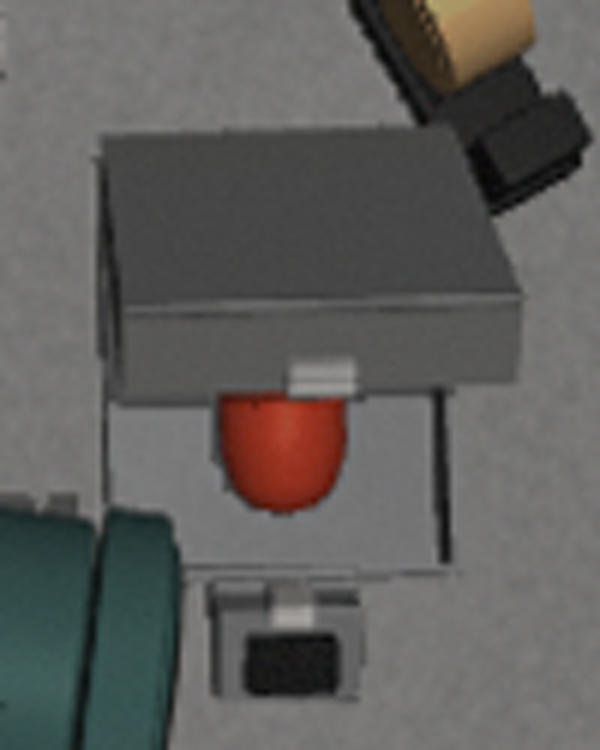

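The front end is now at x=0.572, which puts the mango centre about 8 mm short of the cradle point. It lies straight and centred across. Next I close the lid along its arc.

servo_tool:
  moves:
    - [[4, -3, 0], 0, 0]
    - [[8, -6, 0], 0, 0]
    - [[12, -9.5, 0], 0, 0]
    - [[16, -13, 0], 0, 0]
    - [[18, -16, 0], 0, 0]

```text
time_s: 30.85
eef_pos: [0.6837, -0.1724, 0.2445]
ee_rot: [-180.0, 0.0, 90.4]
force: [0.0, 1.0, 0.0]
gripper_width: 0.0003
```

servo_tool:
  moves:
    - [[0, 0, 0], 0, 0]
    - [[0, 0, 0], 0, 0]

```text
time_s: 31.05
eef_pos: [0.6814, -0.1713, 0.2441]
ee_rot: [-179.9, -0.0, 90.3]
force: [-0.6, -0.2, 0.4]
gripper_width: 0.0001
```

```bash
python3 crop.py scene 200 350 20 220 3 s25
```

```text
31.1 [ 0.68102365 -0.17001159  0.24458138] [-1.79864428e+02 -4.18738551e-02  9.04008585e+01] [ 0.29424989  0.38826275 -0.35790032] 2.5395618177580773e-05
```

View pics/s25.png

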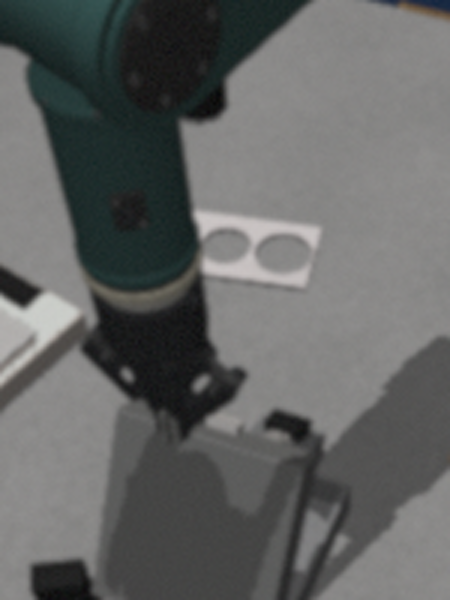

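servo_tool:
  moves:
    - [[0, 0.25, -2.2], 0, 0]
    - [[0, 0.25, -4.4], 0, 0]
    - [[-1.3, 0.25, -5.2], 0, 0]
    - [[-2.5, 0.25, -5.8], 0, 0]
    - [[-3.7, 0.25, -6.5], 0, 0]

```text
time_s: 31.6
eef_pos: [0.644, -0.1654, 0.1809]
ee_rot: [180.0, -0.0, 90.6]
force: [0.6, 0.4, 0.3]
gripper_width: 0.0001
```

servo_tool:
  moves:
    - [[-1.3, 0, -0.9], 0, 0]
    - [[-2.7, 0, -1.8], 0, 0]
    - [[-3.9, 0, -3.0], 0, 0]
    - [[-5.1, 0, -4.3], 0, 0]
    - [[-5.1, 0, -4.3], 0, 0]

```text
time_s: 32.1
eef_pos: [0.5906, -0.1649, 0.1367]
ee_rot: [-179.7, -0.1, 90.5]
force: [-1.0, 0.7, 0.9]
gripper_width: 0.0002
```

```bash
python3 crop.py scene 200 350 20 240 2.7 s26
```

```text
32.15 [ 0.59237042 -0.16538163  0.13774011] [-1.79877172e+02 -5.36287415e-02  9.05149835e+01] [0.08719872 0.38602009 1.44554884] -0.0002788506280711616
```

View pics/s26.png

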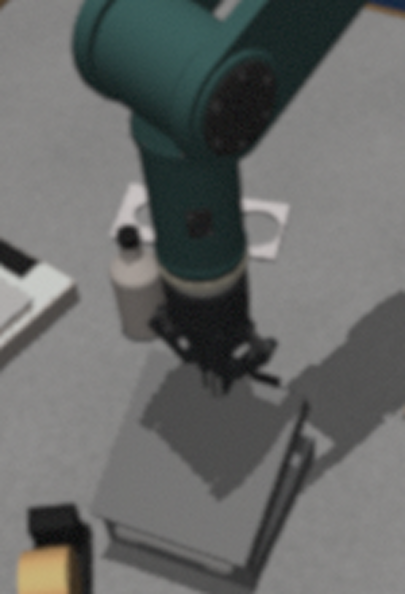

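The finger is holding the lid at about 0.4 rad, with roughly 1 N of contact. I continue to shut.

servo_tool:
  moves:
    - [[-0.6, -0.15, -0.9], 0, 0]
    - [[-1.1, -0.15, -1.8], 0, 0]
    - [[-1.6, -0.15, -2.9], 0, 0]
    - [[-2.0, -0.15, -3.6], 0, 0]
    - [[-2.3, -0.15, -4.4], 0, 0]

```text
time_s: 32.65
eef_pos: [0.5708, -0.168, 0.093]
ee_rot: [-179.9, -0.0, 90.5]
force: [-1.2, 0.0, 2.1]
gripper_width: 0.0
```

servo_tool:
  moves:
    - [[-0.2, 0, -0.5], 0, 0]
    - [[-0.3, 0, -1.0], 0, 0]
    - [[-0.4, 0, -1.3], 0, 0]
    - [[-0.4, 0, -1.3], 0, 0]

```text
time_s: 33.05
eef_pos: [0.5664, -0.168, 0.0806]
ee_rot: [-179.9, -0.0, 90.5]
force: [-2.5, 0.0, 4.3]
gripper_width: 0.0001
```

servo_tool:
  moves:
    - [[-0.1, 0, -0.3], 0, 0]
    - [[-0.1, 0, -0.3], 0, 0]

```text
time_s: 33.25
eef_pos: [0.5661, -0.1679, 0.0773]
ee_rot: [-180.0, -0.0, 90.5]
force: [-0.2, 0.1, -0.8]
gripper_width: -0.0001
```

servo_tool:
  moves:
    - [[-0.1, 0, -0.3], 0, 0]
    - [[-0.1, 0, -0.3], 0, 0]

```text
time_s: 33.45
eef_pos: [0.5661, -0.1682, 0.0748]
ee_rot: [179.9, 0.0, 90.5]
force: [0.7, 0.7, 2.3]
gripper_width: 0.0003
```

servo_tool:
  moves:
    - [[0, 0, -0.3], 0, 0]
    - [[0, 0, -0.3], 0, 0]

```text
time_s: 33.65
eef_pos: [0.5657, -0.1682, 0.0732]
ee_rot: [180.0, 0.0, 90.5]
force: [-4.5, 0.9, 16.7]
gripper_width: -0.0001
```

servo_tool:
  moves:
    - [[0, 0, -0.1], 0, 0]
    - [[0, 0, -0.1], 0, 0]

```text
time_s: 33.85
eef_pos: [0.5657, -0.1682, 0.0728]
ee_rot: [180.0, 0.0, 90.5]
force: [-4.7, 2.1, 18.8]
gripper_width: -0.0002
```

servo_tool:
  moves:
    - [[0, 0, 1], 0, 0]
    - [[0, 0, 4], 0, 0]
    - [[-2, 3, 8], 0, 0]
    - [[-5, 7, 12], 0, 0]
    - [[-8, 11, 14], 0, 0]

```text
time_s: 34.35
eef_pos: [0.4976, -0.0731, 0.2036]
ee_rot: [179.8, 0.1, 90.4]
force: [0.9, 0.6, 0.2]
gripper_width: -0.0003
```

servo_tool:
  moves:
    - [[-1, 4, 0], 0, 0]
    - [[-2, 8, 0], 0, 0]
    - [[-3, 12, 0], 0, 0]
    - [[-3, 12, 0], 0, 0]
    - [[-3, 12, 0], 0, 0]

```text
time_s: 34.85
eef_pos: [0.4666, 0.0475, 0.2016]
ee_rot: [180.0, 0.0, 90.6]
force: [1.2, 0.6, 0.5]
gripper_width: -0.0001
```

```bash
python3 crop.py scene 200 350 120 260 4 s27; python3 crop.py top 180 420 110 290 3.3 t27
```

```text
34.9 [0.4670469  0.04663495 0.20164417] [1.79977807e+02 3.72647060e-02 9.05607263e+01] [ 0.25962468 -0.01240065 -0.42694162] 0.00011523137982163783
34.95 [0.46724801 0.04616246 0.20159463] [1.79981799e+02 3.38543023e-02 9.04940335e+01] [ 0.86261655 -0.19268109 -0.84996259] -0.00010413558520627959
```

View pics/s27.png

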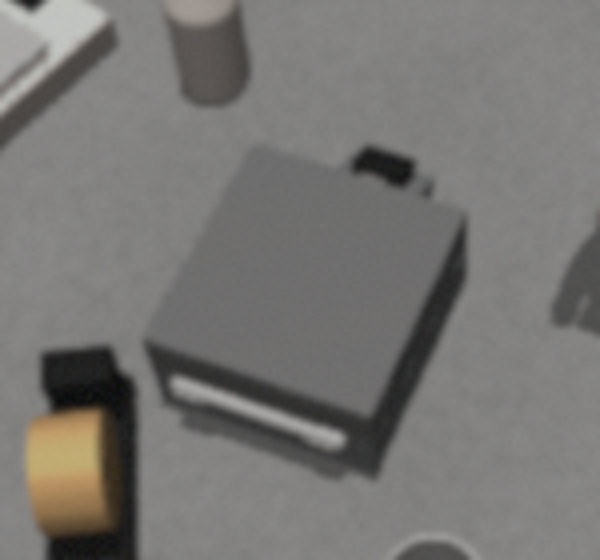

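View pics/t27.png

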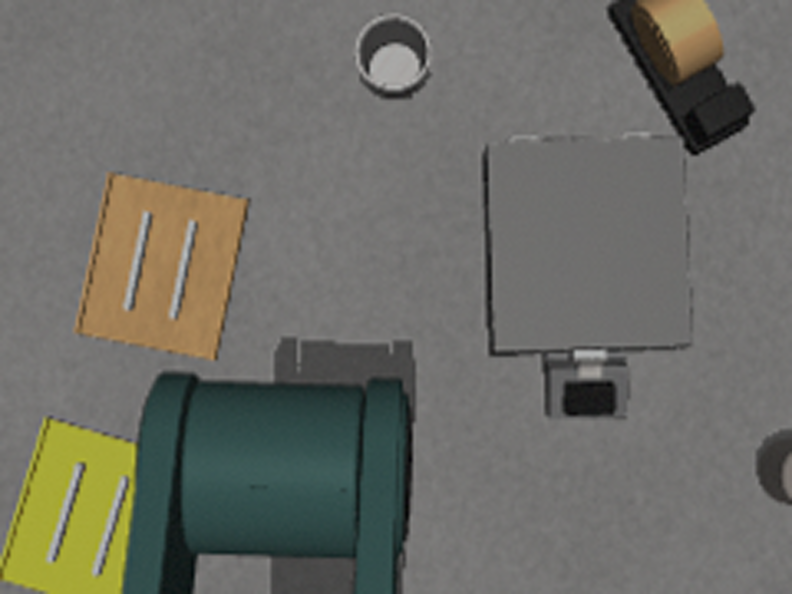

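Both views show the lid shut as at the start and staying shut with the arm away, and the tray at crop (160,265) empty. I compare against the first pictures, then hand in.

Run:
```python
from h import *
from bench import hand_in
for n,f,g,b in(('scene','scene0','full_s27',(150,245,230,325)),('top','top0','full_t27',(145,245,320,400)),('jar','top0','full_t27',(110,142,285,315)),('spray','top0','full_t27',(235,270,408,445))):
    a=cv2.imread(f'pics/{f}.png').astype(int);c=cv2.imread(f'pics/{g}.png').astype(int)
    d=abs(a-c).max(2)[b[0]:b[1],b[2]:b[3]];print(n,'mean',d.mean(),'n>30',(d>30).sum())
print(hand_in())
```

```text
scene mean 2.190914127423823 n>30 0
top mean 4.7255 n>30 0
jar mean 4.942708333333333 n>30 0
spray mean 4.51969111969112 n>30 0
the job is handed in; nothing more can be done
None
```

I pressed the button and the lid sprang open. I then set the mango on the case's rails, let it go, pushed it about 14 mm deeper and shut the lid until it snapped. The job was handed in at about 35 s of the 72 s allowed, with the gripper clear of everything; it gave no verdict.

**Last checks:**
- **Lid and button:** with the arm away, the final pictures match the first ones at the case and button. The contact force fell to zero at the snap, and the lid then held rigid under about 19 N.
- **Mango:** before closing, its centre was about 8 mm short of the cradle point along the case, about 1 mm off across, and straight. I could not see it again after the lid closed.
- **Bystanders:** the jar and spray are unchanged from the first pictures. The arm hid the brush in the last view, so I did not check it; nothing I did should have touched it.

**Disagreed or went wrong:**
- **Fingertip position:** contact and pictures put the fingertips about 35 mm higher than the stated 22 mm nose length, so I worked by contact instead.
- **First placing try:** the gripper's body met the open lid's edge at about 26 N. I took the mango back to its tray and regripped it nearer its front end, which then fitted. A second touch of about 21 N followed while placing it.

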